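# Dock the scene-lamp battery packs, set the charge dial and shut the drawer gate

## Robot

A 7-joint arm with a two-finger parallel gripper is mounted at the origin on the work surface. World frame = base frame: x ahead of the robot, y to its left, z up, the work surface at z = 0. Lengths are in m, angles in rad, forces in N, time in s.
With the tool pointing down it reaches from about 0.425 to 0.925 m from the base axis. Payload 6.8 kg.
Tool frame: the origin (TCP) lies midway between the tips of the shut fingers; the grasp point (between the pads) lies 19 mm behind it; z points along the fingers, y is the line along which they close (so a half turn about z gives the same grasp; the last joint's range is limited). The gripper opens to 85 mm and grips with 20 to 120 N. Pads are 22 mm wide; open, the fingers measure 114 mm over their backs; the gripper's body (76 mm by 85 mm) begins 54 mm behind the grasp point. The pads swing forward as they close: fully open they stand 13 mm farther back than shut.
Start: joints at [-1.254, 0.477, 0.022, 1.555, -0.011, 1.109, -0.083], TCP at [0.278, 0.615, 0.231] pointing down, gripper open.
Joint ranges: [-2.96, 2.96], [-0.34, 2.1], [-1.41, 1.46], [0.24, 2.44], [-1.37, 4.51], [0.17, 1.92], [-2.96, 2.96]. Speed limits (rad/s): [2.39, 2.39, 3.14, 3.14, 3.14, 3.14, 3.14].

## Interface

Orientations are given as a unit quaternion [w, x, y, z].
In Python, from station import bot gives the robot as it stands.
- The arm moves only by the tool jog_arm, never from a script. Its argument "rows" is a list of rows, each an object of numbers: "fingers": the finger opening in mm, from 0 to 85.4; "x", "y", "z": the shift along the tool's x, y, z in mm; "ax", "ay", "az": the turn, a rotation vector about the tool's x, y, z in degrees. A call has exactly 8 rows; each row shifts and turns the commanded pose from where the row before left it, along the tool's axes as they then stand; what a row does not reach is not made up. A row lasts 1/10 s, in which the tool goes at most 50 mm and 8.59 degrees, less where a joint would pass 70% of its speed; a pose out of reach is approached as far as the arm can. A call with a gripper value outside its range is refused whole. The fingers move at their own pace and stop on an object; "force" is the grip in N (left out, the last holds). Time passes only in rows, so rows that do not move let the fingers close, or fill a call up. It gives the time, the measured TCP pose, the force, the opening and the grip force at its end, in the units of the state.
- bot.get_obs(): the state, without advancing time (a new reading comes with each control period).
- bot.read_camera(name): name is "side" or "top" or "wrist"; returns a dict with "pixels" (400x640x3 uint8, red, green, blue), "vertical_fov" (degrees; the focal length in pixels is half the picture's height over the tangent of half this angle, whatever the lens; pixels are square), "cx", "cy" (the principal point, pixels), "world_from_camera" (4x4, takes a point from camera to world coordinates). Camera axes: x right, y down, z forward; pixel columns grow to the right and rows downward; lengths in m; the calibration is good to about 2 mm. A picture is of the moment at which its call begins. There is no depth.
- bot.hand_in(): hands the job in; it is judged then, once.
The state is a dict: "t": time; "q": joint angles; "joint_vel": joint speeds; "joint_torque": joint torques, N m; "eef_pos": TCP position; "tool_rot": TCP orientation; "contact_force": force on the tool from outside, world axes, zero at the start; "torque": the same for the moment, N m; "gripper_width": opening from 0.0 (shut) to 1.0 (fully open); "grasp_force": force on a finger pad.
Only numpy, scipy, OpenCV 4.12 (cv2) and the standard library are available. Lean on these libraries where they do the work, as an engineer would, in place of code of your own. Each camera call takes 0.05 s, during which the arm holds its last target. There are 200 camera calls.

## Task

Make the kit drawer ready for the drive: hang every orange-capped battery pack in its own bayonet socket of the charging dock and twist it clockwise until its lugs drop into the locking notches. Then turn the charge dial until its white pointer is at the red mark, and last of all swing the aluminium gate fully shut. Leave the other things in the drawer where they are.

Things in the scene. Friction and masses are not known exactly. Their poses are not given: they have to be found in the camera images.
- pack1: Battery pack, origin at centre of underside, z up; may be absent (None). Bottom up: grey stem, radius 26, 0-38 mm; brass lugs 8 wide along own +x and -x out to radius 42, 12-20 mm high; orange cap, radius 33, 38-46 mm; black grip bar 46-84 mm, 52 long (x, in line with the lugs), 14 thick (y): pinch it across y from above. About 0.3 kg. Starts upright on the drawer floor (z = 4 mm). Half-turn symmetric.
- pack2: Battery pack, origin at centre of underside, z up; may be absent (None). Bottom up: grey stem, radius 26, 0-38 mm; brass lugs 8 wide along own +x and -x out to radius 42, 12-20 mm high; orange cap, radius 33, 38-46 mm; black grip bar 46-84 mm, 52 long (x, in line with the lugs), 14 thick (y): pinch it across y from above. About 0.3 kg. Starts upright on the drawer floor (z = 4 mm). Half-turn symmetric.
- pack3: Battery pack, origin at centre of underside, z up; may be absent (None). Bottom up: grey stem, radius 26, 0-38 mm; brass lugs 8 wide along own +x and -x out to radius 42, 12-20 mm high; orange cap, radius 33, 38-46 mm; black grip bar 46-84 mm, 52 long (x, in line with the lugs), 14 thick (y): pinch it across y from above. About 0.3 kg. Starts upright on the drawer floor (z = 4 mm). Half-turn symmetric.
- dock: Black charging dock fixed to the drawer floor, 110 x 345 mm (x, y), with three blue and silver bayonet collars in a row along its y, 115 mm apart. Origin: centre of its underside, z up. In a locked pack the lugs and grip bar lie along dock x (green ticks beside the collars).
- socket1 (a point): Bayonet socket at dock y = +115 mm: where a locked pack's origin lies, on the collar's vertical axis, 6 mm above the dock's underside; axes as the dock's. Collars: outer radius 46, bore radius 28, top 40 mm above the dock's underside. Each has two opposite entry slots, 16 mm wide, open at the top, on the line turned 60 deg counter-clockwise (from above) from dock x.
- socket2 (a point): Middle bayonet socket, same as socket1. Inside: lugs go down the entry slots onto a silver track (pack origin then 7 mm above the socket point), are turned 60 deg clockwise under a roof (3 mm of play above the lugs), and there drop 7 mm by the pack's weight, once lowered or let go, into notches 15 mm wide with a stop behind.
- socket3 (a point): Bayonet socket at dock y = -115 mm, same as socket1.
- dial (a joint): Charge dial angle (rad), growing clockwise seen from above; 0 to 4.6, stays where it is left, light friction (0.04 N m). The white pointer is at the red mark at 2.30; good within about 4 deg (0.08). Starts at 0.1 to 1.1.
- dial_grip (a point): Middle of the dial's black grip bar, on the vertical dial axis, turning with it. The bar is 60 long (along this point's x; the white pointer is at the +x end), 14 thick (y), and reaches from 19 mm below this point (there: disc of radius 32) to 17 mm above it.
- dial_mark (a point): The red mark on the aluminium dial plate (110 x 110 x 12 mm), 44 mm from the dial axis. The pointer must point at it.
- gate (a joint): Gate angle (rad): 0 shut, 1.3 fully open; stays where it is left, light friction. Shut means less than 0.07. Starts at 0.7 to 1.1.
- gate_hinge (a point): Point on the gate's vertical hinge axis, 59 mm over z = 0; does not move with the gate. Its axes are the world's: the shut gate runs from the hinge along +x; open, its free end is swung towards -y (clockwise seen from above), so it is shut by pushing it counter-clockwise, towards +y.
- gate_tip (a point): Top edge of the gate near its free end, 160 mm from the hinge axis, 59 mm over z = 0. The gate is an aluminium plate 154 long, 5 thick, reaching from 11 to 59 mm over z = 0, with a red patch near its free end.
- torch: Black UV torch, 140 mm long (x), 36 mm thick, lying in the front compartment behind the gate. Leave alone.
- spatula: Steel spatula, 170 mm. Leave alone.
- dropper: Clear dropper bottle, 36 mm in diameter, 98 mm high, upright. Leave alone.
- tent1: Yellow scene marker tent, 75 wide (y), 96 mm high. Leave alone.
- tent2: Yellow scene marker tent, same. Leave alone.
- powder_jar: Powder jar, 50 mm in diameter, 70 mm high. Leave alone.
- brush: Fingerprint brush, 160 mm, in the front compartment. Leave alone.
Things that resemble listed ones, but are neither listed nor needed, are in the scene too. What is shaped like the pack1 but green or pink is not meant. Leave any green look-alike of the pack3 alone.

How it is judged:
On the way, in this order (a step that is already met when the one before it is completed fails the run):
1. every pack present is locked in a bayonet socket (((horizontal distance between pack1 and socket1 below 0.006 m and z of pack1 in the frame of socket1 between -0.005 and 0.003 m and angle between the x axis of pack1 and the x axis of dock, either way round below 0.17 rad and angle between pack1's own z axis and vertical below 0.1 rad) or (horizontal distance between pack1 and socket2 below 0.006 m and z of pack1 in the frame of socket2 between -0.005 and 0.003 m and angle between the x axis of pack1 and the x axis of dock, either way round below 0.17 rad and angle between pack1's own z axis and vertical below 0.1 rad) or (horizontal distance between pack1 and socket3 below 0.006 m and z of pack1 in the frame of socket3 between -0.005 and 0.003 m and angle between the x axis of pack1 and the x axis of dock, either way round below 0.17 rad and angle between pack1's own z axis and vertical below 0.1 rad)) and ((horizontal distance between pack2 and socket1 below 0.006 m and z of pack2 in the frame of socket1 between -0.005 and 0.003 m and angle between the x axis of pack2 and the x axis of dock, either way round below 0.17 rad and angle between pack2's own z axis and vertical below 0.1 rad) or (horizontal distance between pack2 and socket2 below 0.006 m and z of pack2 in the frame of socket2 between -0.005 and 0.003 m and angle between the x axis of pack2 and the x axis of dock, either way round below 0.17 rad and angle between pack2's own z axis and vertical below 0.1 rad) or (horizontal distance between pack2 and socket3 below 0.006 m and z of pack2 in the frame of socket3 between -0.005 and 0.003 m and angle between the x axis of pack2 and the x axis of dock, either way round below 0.17 rad and angle between pack2's own z axis and vertical below 0.1 rad)) and ((horizontal distance between pack3 and socket1 below 0.006 m and z of pack3 in the frame of socket1 between -0.005 and 0.003 m and angle between the x axis of pack3 and the x axis of dock, either way round below 0.17 rad and angle between pack3's own z axis and vertical below 0.1 rad) or (horizontal distance between pack3 and socket2 below 0.006 m and z of pack3 in the frame of socket2 between -0.005 and 0.003 m and angle between the x axis of pack3 and the x axis of dock, either way round below 0.17 rad and angle between pack3's own z axis and vertical below 0.1 rad) or (horizontal distance between pack3 and socket3 below 0.006 m and z of pack3 in the frame of socket3 between -0.005 and 0.003 m and angle between the x axis of pack3 and the x axis of dock, either way round below 0.17 rad and angle between pack3's own z axis and vertical below 0.1 rad))), for 0.2 s.
2. the dial is at the red mark (value of joint dial between 2.22 and 2.38 rad), for 0.2 s.
3. the gate is shut (value of joint gate below 0.07 rad), for 0.2 s.
At the end, for the whole second after the job is handed in: Every pack present is upright (0.1 rad) within 6 mm of a socket's axis, dropped into the notches (origin within 3 mm above the socket point), lugs along dock x within 0.17 rad and at rest; the dial reads 2.30 +- 0.08; the gate reads less than 0.07 (all of step 1 and all of step 2 and value of joint gate below 0.07 rad and linear speed of each of pack1, pack2, pack3 below 0.02 m/s); the robot touches nothing.
It fails at once if another thing in the drawer (torch, spatula, dropper, tents, jar, brush) is shoved more than 5 cm (distance of any of torch, spatula, dropper, tent1, tent2, powder_jar, brush from where it was at the start of the episode above 0.05 m).
Of pack1, pack2, pack3 only 2 to 3 are there at a start; the rules pass over those that are not, and their reading is None.
At some moment in a run one of pack1, pack2, pack3 may be knocked a few centimetres aside while the robot is not near it.
It also fails if it takes over 208 s, if anything falls off the work surface, if the arm or the gripper's body presses on something with over 40 N, if the wrist force passes 120 N, or if a joint passes its speed limit or range.

## Working session

There is one attempt and no reset: what is moved stays moved. The work goes in short steps, Python scripts to look and compute and a tool call to move; the robot and the scene stay as the last step left them, time stands still between calls to the robot, and variables do not carry over. Pictures are saved under pics/ and viewed, at most 14 in all, crops included, and the job is handed in when it is done.

Besides the shell and the picture viewer there is one more tool, called after "Call:" as a command line: name --argument value ..., lists and objects as JSON in quotes. jog_arm: Moves the arm, as the interface text tells. Its arguments: {"type":"object","properties":{"rows":{"type":"array","items":{"type":"object","properties":{"fingers":{"type":"number"},"x":{"type":"number"},"y":{"type":"number"},"z":{"type":"number"},"ax":{"type":"number"},"ay":{"type":"number"},"az":{"type":"number"}}}},"force":{"type":"number"}},"required":["rows"]}

```bash
mkdir -p pics; ls; cat > h.py <<'E'
import numpy as np, cv2
from station import bot
def cam(n,save=None):
    c=bot.read_camera(n)
    if save: cv2.imwrite('pics/'+save,cv2.cvtColor(c['pixels'],cv2.COLOR_RGB2BGR))
    return c
def w(c,u,v,z):
    f=200/np.tan(np.radians(c['vertical_fov'])/2); T=np.array(c['world_from_camera'])
    d=T[:3,:3]@np.array([(u-c['cx'])/f,(v-c['cy'])/f,1]); o=T[:3,3]
    return (o+d*(z-o[2])/d[2]).round(4)
def px(c,p):
    f=200/np.tan(np.radians(c['vertical_fov'])/2); T=np.linalg.inv(np.array(c['world_from_camera']))
    q=T[:3,:3]@np.array(p)+T[:3,3]
    return (q[0]/q[2]*f+c['cx'],q[1]/q[2]*f+c['cy'])
E
python3 - <<'E'
from h import *
import pickle
d={n:cam(n,n+'0.png') for n in ['top','side']}
pickle.dump(d,open('d0.pkl','wb'))
for n,c in d.items(): print(n,c['vertical_fov'],c['cx'],c['cy'],np.array(c['world_from_camera']).round(3).tolist())
o=bot.get_obs();print({k:np.round(v,3).tolist() for k,v in o.items()})
E
```

```text
pics
top 54.46069037552105 321.84678834011015 202.6027095396317 [[0.011, -0.987, 0.158, 0.31], [-1.0, -0.011, 0.001, 0.021], [0.0, -0.158, -0.987, 1.414], [0.0, 0.0, 0.0, 1.0]]
side 48.49107136206343 311.0741217545036 195.79923407390302 [[0.897, -0.349, 0.27, 0.147], [-0.441, -0.683, 0.582, -0.766], [-0.018, -0.641, -0.767, 1.079], [0.0, 0.0, 0.0, 1.0]]
{'t': 0.1, 'q': [-1.254, 0.478, 0.022, 1.556, -0.011, 1.109, -0.083], 'joint_vel': [-0.0, -0.001, -0.001, -0.002, 0.001, 0.0, -0.0], 'joint_torque': [0.005, -59.776, 1.614, -28.195, 0.013, 0.005, -0.0], 'eef_pos': [0.278, 0.615, 0.23], 'tool_rot': [-0.0, 0.211, 0.978, -0.001], 'contact_force': [-0.193, -1.0, 0.007], 'torque': [0.027, 0.004, 0.012], 'grasp_force': 0.0, 'gripper_width': 0.998}
```

View pics/top0.png

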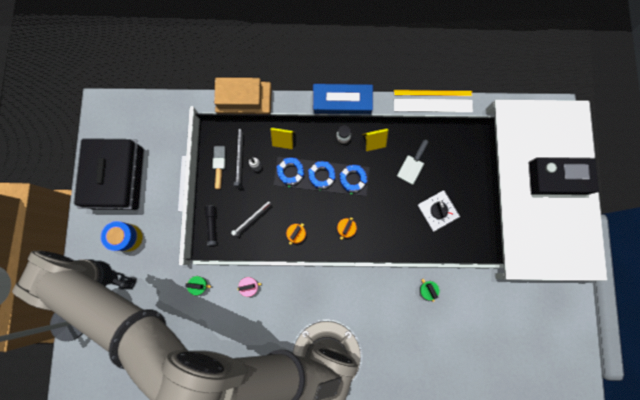

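View pics/side0.png

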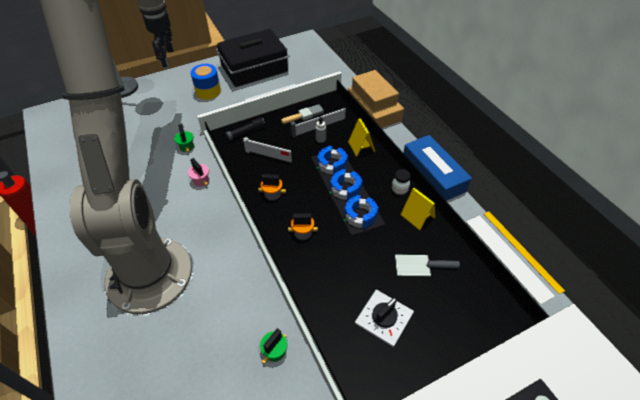

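Orange packs are at top (297,233) and (347,228). Look-alikes are green (198,286) and (430,290) and pink (248,287), all outside the drawer. The dock collars are at about (290,171), (322,175) and (353,179), the dial is at (439,210), and the gate runs from (270,204) to (233,234).

```bash
python3 - <<'E'
from h import *
im=cv2.imread('pics/top0.png')
cv2.imwrite('pics/c1.png',cv2.resize(im[145:255,225:385],None,fx=5,fy=5,interpolation=cv2.INTER_CUBIC))
cv2.imwrite('pics/c2.png',cv2.resize(im[180:240,410:470],None,fx=8,fy=8,interpolation=cv2.INTER_CUBIC))
import pickle
c=pickle.load(open('d0.pkl','rb'))['top']
for n,u,v,z in [('p1',297,233,.07),('p2',347,228,.07),('s1',290,171,.044),('s2',322,175,.044),('s3',353,179,.044),('dial',439,210,.05),('hinge',270,204,.059),('tip',233,234,.059)]: print(n,w(c,u,v,z))
E
```

```text
p1 [0.4178 0.1074 0.07  ]
p2 [ 0.4371 -0.0655  0.07  ]
s1 [0.6438 0.1392 0.044 ]
s2 [0.6303 0.0233 0.044 ]
s3 [ 0.6168 -0.0886  0.044 ]
dial [ 0.5066 -0.3926  0.05  ]
hinge [0.5199 0.2055 0.059 ]
tip [0.4126 0.331  0.059 ]
```

View pics/c1.png

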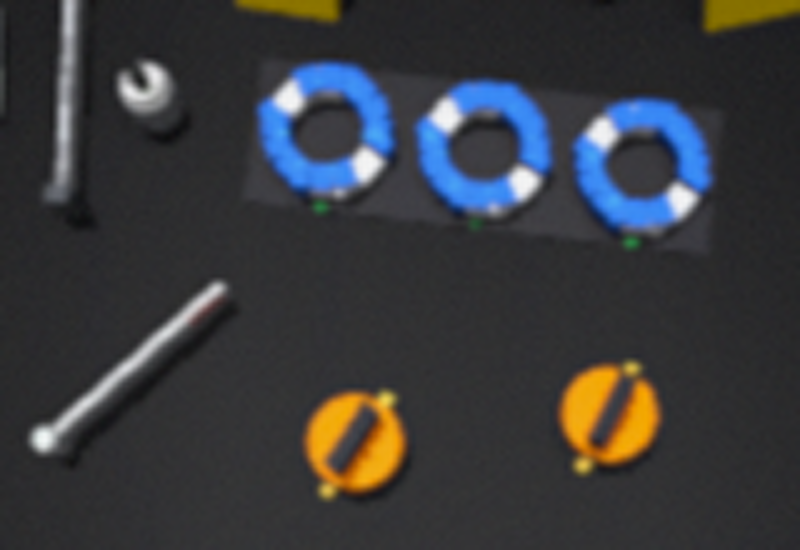

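View pics/c2.png

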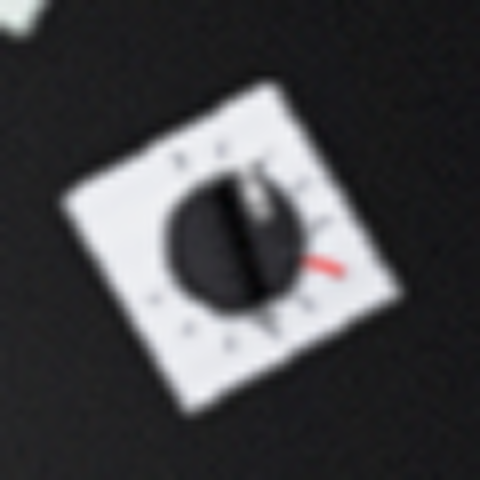

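The gate's hinge is the (233,234) end and the red patch is at (269,203), so the gate is at about 0.86 rad. Only two packs are orange, and the crop confirms them. I'll put the left pack in socket2 and the right pack in socket3. First I'll move above the left pack.

Call:
jog_arm --rows '[{"x": -31,"y": -37},{"x": -31,"y": -37},{"x": -31,"y": -37},{"x": -31,"y": -37},{"x": -31,"y": -37},{"x": -31,"y": -37},{"x": -31,"y": -37},{"x": -31,"y": -37}]'

```text
invalid input
```

Call:
jog_arm --rows '[{"x": -31,"y": -37},{"x": -31,"y": -37},{"x": -27,"y": -35},{"az": 4.6},{},{},{},{}]'

```text
invalid input
```

```bash
cat >> h.py <<'E'
from scipy.spatial.transform import Rotation as R
def st():
    o=bot.get_obs(); w_,x,y,z=o['tool_rot']; M=R.from_quat([x,y,z,w_]).as_matrix()
    print('t',round(o['t'],2),'tcp',np.round(o['eef_pos'],4),'xang',np.degrees(np.arctan2(M[1,0],M[0,0])).round(2),'tz',M[:,2].round(3),'q',np.round(o['q'],2),'F',np.round(o['contact_force'],1),'g',round(o['gripper_width']*85.4,1),o['grasp_force'])
    return np.array(o['eef_pos']),M
def to(target,ang=None):
    p,M=st(); d=np.array(target)-p
    a=np.degrees(np.arctan2(M[1,0],M[0,0])) 
    print('shift tool mm',(M.T@d*1000).round(1), 'az', None if ang is None else round((a-ang+180)%360-180,2))
E
python3 - <<'E'
from h import *
st(); c=cam('wrist','w1.png'); print(np.array(c['world_from_camera']).round(3).tolist(),c['vertical_fov'])
print(px(c,[.418,.107,.07]))
E
```

```text
t 0.1 tcp [0.278  0.6145 0.2304] xang 155.66 tz [-0.001 -0.002 -1.   ] q [-1.25  0.48  0.02  1.56 -0.01  1.11 -0.08] F [-0.2 -1.   0. ] g 85.2 0.0
[[0.411, 0.871, 0.269, 0.209], [0.912, -0.391, -0.124, 0.646], [-0.003, 0.296, -0.955, 0.373], [0.0, 0.0, 0.0, 1.0]] 65.06385099205359
(np.float64(10.021438045042146), np.float64(423.7870879418778))
```

View pics/w1.png

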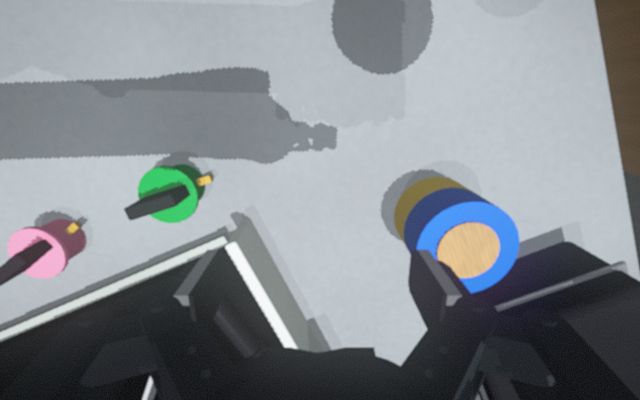

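The picture is still from the start pose because the moves were refused. I'll retry with complete rows.

Call:
jog_arm --rows '[{"x": -31,"y": -37,"z": 0,"ax": 0,"ay": 0,"az": 0,"fingers": 85},{"x": -31,"y": -37,"z": 0,"ax": 0,"ay": 0,"az": 0,"fingers": 85},{"x": -31,"y": -37,"z": 0,"ax": 0,"ay": 0,"az": 0,"fingers": 85},{"x": -31,"y": -37,"z": 0,"ax": 0,"ay": 0,"az": 0,"fingers": 85},{"x": -31,"y": -37,"z": 0,"ax": 0,"ay": 0,"az": 0,"fingers": 85},{"x": -31,"y": -37,"z": 0,"ax": 0,"ay": 0,"az": 0,"fingers": 85},{"x": -31,"y": -37,"z": 0,"ax": 0,"ay": 0,"az": 0,"fingers": 85},{"x": -31,"y": -37,"z": 0,"ax": 0,"ay": 0,"az": 0,"fingers": 85}]'

```text
t: 0.95
eef_pos: [0.3823, 0.2411, 0.2313]
tool_rot: [0.0, 0.211, 0.978, 0.0]
contact_force: [0.8, -0.9, -0.8]
gripper_width: 0.997
grasp_force: 0.0
```

Call:
jog_arm --rows '[{"x": -30,"y": -36,"z": 0,"ax": 0,"ay": 0,"az": 0,"fingers": 85},{"x": -30,"y": -36,"z": 0,"ax": 0,"ay": 0,"az": 0,"fingers": 85},{"x": -28,"y": -35,"z": 0,"ax": 0,"ay": 0,"az": 0,"fingers": 85},{"x": 0,"y": 0,"z": 0,"ax": 0,"ay": 0,"az": 4.6,"fingers": 85},{"x": 0,"y": 0,"z": 30,"ax": 0,"ay": 0,"az": 0,"fingers": 85},{"x": 0,"y": 0,"z": 0,"ax": 0,"ay": 0,"az": 0,"fingers": 85},{"x": 0,"y": 0,"z": 0,"ax": 0,"ay": 0,"az": 0,"fingers": 85},{"x": 0,"y": 0,"z": 0,"ax": 0,"ay": 0,"az": 0,"fingers": 85}]'

```text
t: 1.75
eef_pos: [0.4186, 0.1098, 0.2021]
tool_rot: [0.0, 0.25, 0.968, 0.0]
contact_force: [-0.6, 0.7, 0.4]
gripper_width: 0.996
grasp_force: 0.0
```

```bash
python3 - <<'E'
from h import *
import pickle
st(); c=cam('wrist','w2.png'); print(px(c,[.418,.107,.088]));pickle.dump(c,open('w2.pkl','wb'))
E
```

```text
t 1.75 tcp [0.4186 0.1098 0.2021] xang 151.1 tz [ 0.001  0.    -1.   ] q [-0.67  0.1   0.29  2.15 -0.04  0.89  0.71] F [-0.6  0.7  0.4] g 85.1 0.0
(np.float64(314.5058399486501), np.float64(189.83022845892688))
```

View pics/w2.png

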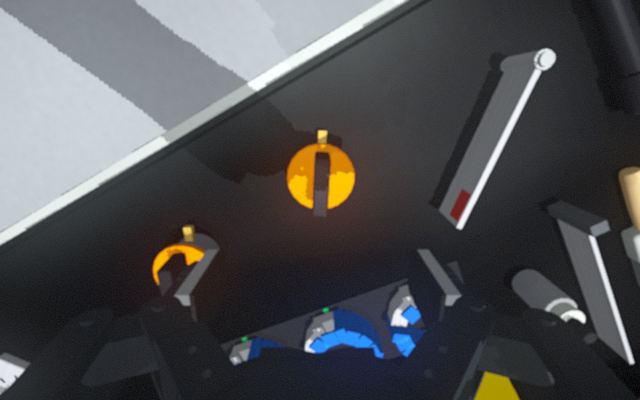

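Pack 1's bar is near (320,185), where it was predicted, and vertical in the picture. I'll check an enlarged crop and the back projection.

```bash
python3 - <<'E'
from h import *
import pickle
im=cv2.imread('pics/w2.png')
cv2.imwrite('pics/c3.png',cv2.resize(im[115:235,270:370],None,fx=5,fy=5,interpolation=cv2.INTER_CUBIC))
c=pickle.load(open('w2.pkl','rb'))
p=np.array([.418,.107]);
for a in [(1,1),(1,-1),(-1,-1),(-1,1)]:
    th=np.radians(-29);e=np.array([np.cos(th),np.sin(th)]);n=np.array([-e[1],e[0]])
    q=p+e*.026*a[0]+n*.007*a[1]; u=px(c,[*q,.088]); print(((u[0]-270)*5,(u[1]-115)*5))
E
```

```text
(np.float64(262.1922474032962), np.float64(515.9179489773219))
(np.float64(182.62584211897405), np.float64(515.6545978887611))
(np.float64(180.51301579465644), np.float64(223.97356949594027))
(np.float64(264.7967730404733), np.float64(224.26381357780627))
```

View pics/c3.png

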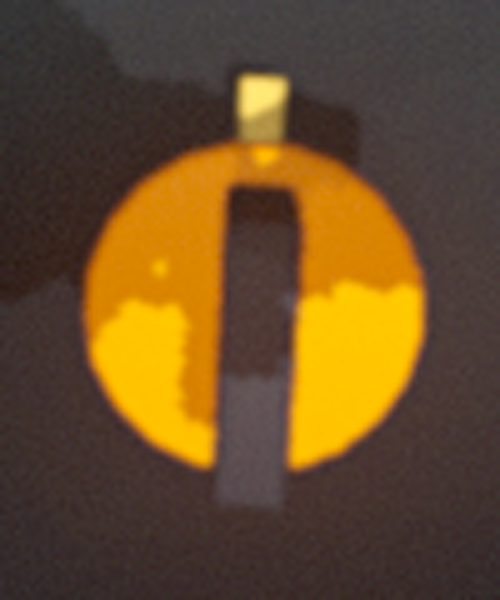

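```bash
python3 - <<'E'
from h import *
import pickle
c=pickle.load(open('w2.pkl','rb'))
print(np.array(c['world_from_camera'])[:3,3])
f=lambda u,v,z:w(c,270+u/5,115+v/5,z)
print('cap',f(255,308,.05),f(82,308,.05),f(427,308,.05))
a,b=f(264,192,.088),f(251,507,.088);print('bar',a,b,(a+b)/2,np.degrees(np.arctan2(*(b-a)[1::-1])),np.linalg.norm(a-b))
print('lug',f(262,72,.024))
im=c['pixels'].astype(int); m=(im[...,0]>150)&(im[...,2]<80)&(im[...,1]>80)
E
```

```text
[0.35214438 0.14600121 0.34500871]
cap [0.4191 0.1132 0.05  ] [0.4029 0.0838 0.05  ] [0.4351 0.1424 0.05  ]
bar [0.3938 0.1282 0.088 ] [0.4417 0.0996 0.088 ] [0.41775 0.1139  0.088  ] -30.84046423648763 0.055788618911028806
lug [0.3826 0.135  0.024 ]
```

Call:
jog_arm --rows '[{"x": 2,"y": 3,"z": 0,"ax": 0,"ay": 0,"az": 2,"fingers": 60},{"x": 0,"y": 0,"z": 40,"ax": 0,"ay": 0,"az": 0,"fingers": 60},{"x": 0,"y": 0,"z": 40,"ax": 0,"ay": 0,"az": 0,"fingers": 60},{"x": 0,"y": 0,"z": 35,"ax": 0,"ay": 0,"az": 0,"fingers": 60},{"x": 0,"y": 0,"z": 31,"ax": 0,"ay": 0,"az": 0,"fingers": 60},{"x": 0,"y": 0,"z": 0,"ax": 0,"ay": 0,"az": 0,"fingers": 60},{"x": 0,"y": 0,"z": 0,"ax": 0,"ay": 0,"az": 0,"fingers": 60},{"x": 0,"y": 0,"z": 0,"ax": 0,"ay": 0,"az": 0,"fingers": 60}]'

```text
t: 2.6
eef_pos: [0.4193, 0.1136, 0.057]
tool_rot: [0.001, 0.267, 0.964, 0.001]
contact_force: [0.2, 0.5, -0.2]
gripper_width: 0.703
grasp_force: 0.0
```

Call:
jog_arm --rows '[{"x": 0,"y": 0,"z": 0,"ax": 0,"ay": 0,"az": 0,"fingers": 0},{"x": 0,"y": 0,"z": 0,"ax": 0,"ay": 0,"az": 0,"fingers": 0},{"x": 0,"y": 0,"z": 0,"ax": 0,"ay": 0,"az": 0,"fingers": 0},{"x": 0,"y": 0,"z": 0,"ax": 0,"ay": 0,"az": 0,"fingers": 0},{"x": 0,"y": 0,"z": 0,"ax": 0,"ay": 0,"az": 0,"fingers": 0},{"x": 0,"y": 0,"z": 0,"ax": 0,"ay": 0,"az": 0,"fingers": 0},{"x": 0,"y": 0,"z": 0,"ax": 0,"ay": 0,"az": 0,"fingers": 0},{"x": 0,"y": 0,"z": 0,"ax": 0,"ay": 0,"az": 0,"fingers": 0}]' --force 60

```text
t: 3.4
eef_pos: [0.4184, 0.1133, 0.056]
tool_rot: [0.0, 0.267, 0.964, 0.001]
contact_force: [-1.0, 1.0, 7.8]
gripper_width: 0.156
grasp_force: 58.6
```

```bash
python3 - <<'E'
from h import *
to([.6303,.0233,.15],233)
E
```

```text
t 3.4 tcp [0.4184 0.1133 0.056 ] xang 149.07 tz [ 0.001  0.001 -1.   ] q [-0.61  0.37  0.24  2.27 -0.18  0.51  0.8 ] F [-1.   1.   7.8] g 13.4 58.619431257247925
shift tool mm [-228.1   31.8  -93.9] az -83.93
```

Call:
jog_arm --rows '[{"x": 0,"y": 0,"z": -20,"ax": 0,"ay": 0,"az": 0,"fingers": 0},{"x": 0,"y": 0,"z": -40,"ax": 0,"ay": 0,"az": 0,"fingers": 0},{"x": 0,"y": 0,"z": -44,"ax": 0,"ay": 0,"az": 0,"fingers": 0},{"x": 0,"y": 0,"z": -40,"ax": 0,"ay": 0,"az": 0,"fingers": 0},{"x": -35,"y": 7,"z": 0,"ax": 0,"ay": 0,"az": 0,"fingers": 0},{"x": -40,"y": 8,"z": 0,"ax": 0,"ay": 0,"az": 0,"fingers": 0},{"x": -40,"y": 8,"z": 0,"ax": 0,"ay": 0,"az": 0,"fingers": 0},{"x": -40,"y": 8,"z": 0,"ax": 0,"ay": 0,"az": 0,"fingers": 0}]'

```text
t: 4.2
eef_pos: [0.5675, 0.0594, 0.199]
tool_rot: [-0.0, 0.266, 0.964, -0.0]
contact_force: [0.1, 1.4, -2.7]
gripper_width: 0.152
grasp_force: 59.4
```

Call:
jog_arm --rows '[{"x": -40,"y": 8,"z": 0,"ax": 0,"ay": 0,"az": 0,"fingers": 0},{"x": -40,"y": 8,"z": 0,"ax": 0,"ay": 0,"az": 0,"fingers": 0},{"x": -40,"y": 8,"z": 0,"ax": 0,"ay": 0,"az": 0,"fingers": 0},{"x": -20,"y": 2,"z": 0,"ax": 0,"ay": 0,"az": -8,"fingers": 0},{"x": 0,"y": 0,"z": 0,"ax": 0,"ay": 0,"az": -8,"fingers": 0},{"x": 0,"y": 0,"z": 0,"ax": 0,"ay": 0,"az": -8,"fingers": 0},{"x": 0,"y": 0,"z": 0,"ax": 0,"ay": 0,"az": 0,"fingers": 0},{"x": 0,"y": 0,"z": 0,"ax": 0,"ay": 0,"az": 0,"fingers": 0}]'

```text
t: 5.0
eef_pos: [0.6997, 0.0102, 0.1987]
tool_rot: [-0.001, 0.062, 0.998, 0.0]
contact_force: [-0.8, 0.4, -2.4]
gripper_width: 0.156
grasp_force: 59.4
```

```bash
python3 - <<'E'
from h import *
import pickle
st(); c=cam('wrist','w4.png'); pickle.dump(c,open('w4.pkl','wb'))
E
```

```text
t 5.0 tcp [0.6997 0.0102 0.1987] xang 172.85 tz [-0.001  0.    -1.   ] q [-0.29  0.56  0.28  1.53 -0.17  1.07  1.47] F [-0.8  0.4 -2.4] g 13.3 59.378644824028015
```

View pics/w4.png

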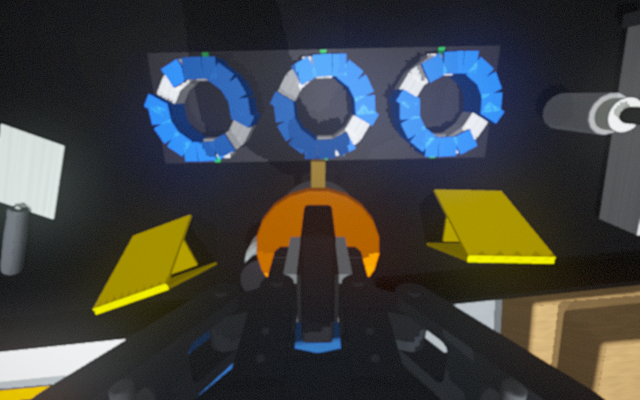

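The dock is fully in view, with collars at (202,108), (324,105) and (450,102), and the held pack is straight in the gripper. I'll fit the dock pose to the collars.

```bash
cat > fit.py <<'E'
from h import *
import pickle
from scipy.optimize import minimize
from scipy.ndimage import map_coordinates
def fit(c):
    im=cv2.cvtColor(c['pixels'],cv2.COLOR_RGB2HSV).astype(float)
    m=((im[...,0]>100)&(im[...,0]<118)&(im[...,1]>110)&(im[...,2]>90)).astype(float)
    m=cv2.GaussianBlur(m,(0,0),1.2)
    f=200/np.tan(np.radians(c['vertical_fov'])/2); T=np.linalg.inv(np.array(c['world_from_camera']))
    A=np.linspace(0,2*np.pi,90,endpoint=False)
    def samp(P):
        q=P@T[:3,:3].T+T[:3,3]; return map_coordinates(m,[q[:,1]/q[:,2]*f+c['cy'],q[:,0]/q[:,2]*f+c['cx']],order=1)
    def cost(p):
        s=0
        for k in (1,0,-1):
            cx,cy=p[0]-k*.115*np.sin(p[2]),p[1]+k*.115*np.cos(p[2])
            for r,wt in [(.030,1),(.035,1),(.040,1),(.044,1),(.048,-1),(.050,-1),(.053,-1),(.025,-.5)]:
                s-=wt*samp(np.c_[cx+r*np.cos(A),cy+r*np.sin(A),0*A+.044]).mean()
        return s
    best=min((minimize(cost,[.6303+dx,.0233+dy,-.119],method='Nelder-Mead',options=dict(initial_simplex=[[.6303+dx,.0233+dy,-.119],[.6353+dx,.0233+dy,-.119],[.6303+dx,.0283+dy,-.119],[.6303+dx,.0233+dy,-.08]])) for dx in (-.004,.004) for dy in (-.004,.004)),key=lambda r:r.fun)
    return best.x,best.fun
if __name__=='__main__':
    for fn,k in (('w4.pkl',None),('d0.pkl','top'),('d0.pkl','side')):
        c=pickle.load(open(fn,'rb')); c=c[k] if k else c
        x,v=fit(c); print(fn,k,x.round(4),np.degrees(x[2]).round(2),v)
        if not k:
            im=cv2.cvtColor(c['pixels'],cv2.COLOR_RGB2BGR)
            for kk in (1,0,-1):
              for r,z in ((.046,.044),(.028,.044)):
                P=[px(c,[x[0]-kk*.115*np.sin(x[2])+r*np.cos(t),x[1]+kk*.115*np.cos(x[2])+r*np.sin(t),z]) for t in np.linspace(0,6.3,60)]
                cv2.polylines(im,[np.round(np.array(P)*8).astype(int)],True,(0,0,255),1,cv2.LINE_AA,3)
            cv2.imwrite('pics/fit.png',cv2.resize(im[40:175,130:520],None,fx=2,fy=2))
E
python3 fit.py
```

```text
w4.pkl None [ 0.6353  0.0243 -0.1064] -6.1 -7.482995251822468
d0.pkl top [ 0.6366  0.0269 -0.1085] -6.22 -5.077906111029852
d0.pkl side [ 0.6358  0.026  -0.1059] -6.06 -5.593768352056058
```

View pics/fit.png

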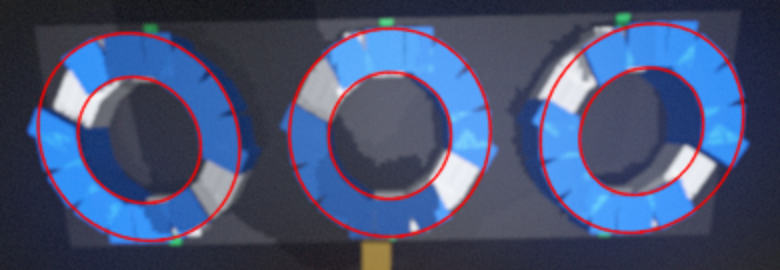

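The fit matches in all three cameras: dock at (0.6355, 0.025) with yaw -6.1°. I'll move over socket2, lower the pack and turn it to the entry angle (tool x at 233.9°).

Call:
jog_arm --rows '[{"x": 33,"y": 3,"z": 0,"ax": 0,"ay": 0,"az": 0,"fingers": 0},{"x": 32.5,"y": 3.7,"z": 0,"ax": 0,"ay": 0,"az": 0,"fingers": 0},{"x": 0,"y": 0,"z": 30,"ax": 0,"ay": 0,"az": 0,"fingers": 0},{"x": 0,"y": 0,"z": 30,"ax": 0,"ay": 0,"az": 0,"fingers": 0},{"x": 0,"y": 0,"z": 8,"ax": 0,"ay": 0,"az": -7.6,"fingers": 0},{"x": 0,"y": 0,"z": 0,"ax": 0,"ay": 0,"az": -7.6,"fingers": 0},{"x": 0,"y": 0,"z": 0,"ax": 0,"ay": 0,"az": -7.6,"fingers": 0},{"x": 0,"y": 0,"z": 0,"ax": 0,"ay": 0,"az": -7.6,"fingers": 0}]'

```text
t: 5.85
eef_pos: [0.6358, 0.0249, 0.1312]
tool_rot: [-0.0, -0.205, 0.979, -0.0]
contact_force: [-0.1, -0.5, -3.8]
gripper_width: 0.153
grasp_force: 59.4
```

Call:
jog_arm --rows '[{"x": 0,"y": 0,"z": 0,"ax": 0,"ay": 0,"az": -7.6,"fingers": 0},{"x": 0,"y": 0,"z": 0,"ax": 0,"ay": 0,"az": -7.6,"fingers": 0},{"x": 0,"y": 0,"z": 0,"ax": 0,"ay": 0,"az": -7.6,"fingers": 0},{"x": 0,"y": 0,"z": 0,"ax": 0,"ay": 0,"az": -7.6,"fingers": 0},{"x": 0,"y": 0,"z": 0,"ax": 0,"ay": 0,"az": 0,"fingers": 0},{"x": 0,"y": 0,"z": 0,"ax": 0,"ay": 0,"az": 0,"fingers": 0},{"x": 0,"y": 0,"z": 0,"ax": 0,"ay": 0,"az": 0,"fingers": 0},{"x": 0,"y": 0,"z": 0,"ax": 0,"ay": 0,"az": 0,"fingers": 0}]'

```text
t: 6.65
eef_pos: [0.636, 0.0248, 0.1313]
tool_rot: [-0.0, -0.452, 0.892, -0.0]
contact_force: [-0.2, -0.9, -2.7]
gripper_width: 0.152
grasp_force: 59.3
```

```bash
python3 - <<'E'
from h import *
to([.6355,.025,.1],233.9)
c=cam('wrist','w5.png'); cv2.imwrite('pics/c5.png',cv2.resize(cv2.imread('pics/w5.png')[60:330,140:500],None,fx=2.2,fy=2.2))
E
```

```text
t 6.65 tcp [0.636  0.0248 0.1313] xang -126.25 tz [-0. -0. -1.] q [-0.14  0.52  0.    1.74 -0.    0.88  2.37] F [-0.2 -0.9 -2.7] g 13.0 59.33424890041351
shift tool mm [ 0.1  0.5 31.3] az -0.15
```

View pics/c5.png

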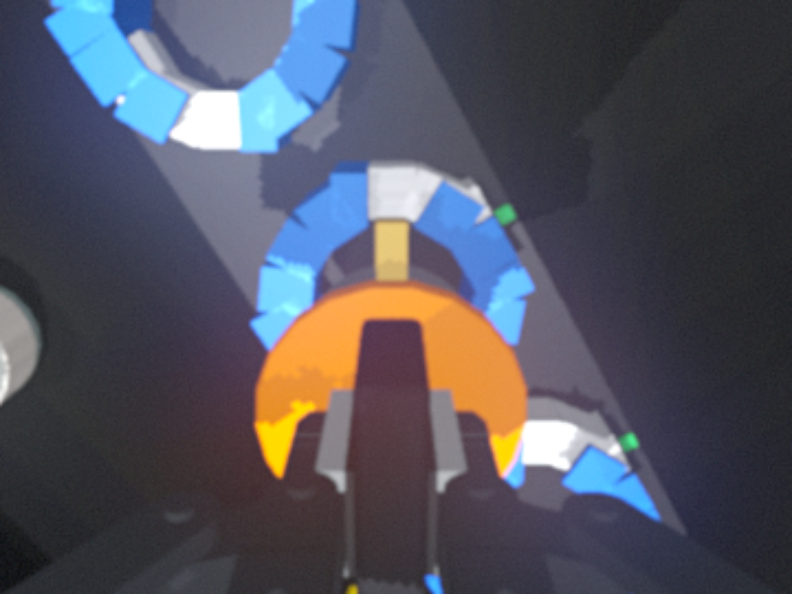

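```bash
python3 - <<'E'
from h import *
c=cam('wrist'); T=lambda p:tuple(((np.array(px(c,p))-[140,60])*2.2).round(0).tolist())
C=np.array([.6355,.025])
for k,off in ((0,0),(1,.1144)):
  for r in (.028,.046):
    for s in (-.008,0,.008):
      a=np.radians(233.9);e=np.array([np.cos(a),np.sin(a)]);n=np.array([-e[1],e[0]])
      print(k,r,s,T([*(C+[-k*.0122,-off*1]+e*r+n*s),.044]))
a=np.radians(233.75);e=np.array([np.cos(a),np.sin(a)]);p=np.array([.636,.0248])
print('lug tip',T([*(p+e*.042),.1313-.052+.02]))
E
```

```text
0 0.028 -0.008 (415.0, 228.0)
0 0.028 0 (392.0, 228.0)
0 0.028 0.008 (368.0, 228.0)
0 0.046 -0.008 (416.0, 175.0)
0 0.046 0 (392.0, 175.0)
0 0.046 0.008 (368.0, 175.0)
1 0.028 -0.008 (225.0, -102.0)
1 0.028 0 (198.0, -102.0)
1 0.028 0.008 (171.0, -102.0)
1 0.046 -0.008 (220.0, -172.0)
1 0.046 0 (193.0, -172.0)
1 0.046 0.008 (165.0, -172.0)
lug tip (391.0, 219.0)
```

The prediction matches the picture: the slot spans columns 368–416 and the lug sits at 391. Descending.

Call:
jog_arm --rows '[{"x": 0,"y": 0,"z": 15,"ax": 0,"ay": 0,"az": 0,"fingers": 0},{"x": 0,"y": 0,"z": 12,"ax": 0,"ay": 0,"az": 0,"fingers": 0},{"x": 0,"y": 0,"z": 5,"ax": 0,"ay": 0,"az": 0,"fingers": 0},{"x": 0,"y": 0,"z": 5,"ax": 0,"ay": 0,"az": 0,"fingers": 0},{"x": 0,"y": 0,"z": 5,"ax": 0,"ay": 0,"az": 0,"fingers": 0},{"x": 0,"y": 0,"z": 5,"ax": 0,"ay": 0,"az": 0,"fingers": 0},{"x": 0,"y": 0,"z": 0,"ax": 0,"ay": 0,"az": 0,"fingers": 0},{"x": 0,"y": 0,"z": 0,"ax": 0,"ay": 0,"az": 0,"fingers": 0}]'

```text
t: 7.55
eef_pos: [0.6361, 0.0248, 0.0844]
tool_rot: [0.0, -0.453, 0.892, -0.0]
contact_force: [0.2, 0.1, -2.9]
gripper_width: 0.153
grasp_force: 59.3
```

Call:
jog_arm --rows '[{"x": 0,"y": 0,"z": 3,"ax": 0,"ay": 0,"az": 0,"fingers": 0},{"x": 0,"y": 0,"z": 3,"ax": 0,"ay": 0,"az": 0,"fingers": 0},{"x": 0,"y": 0,"z": 3,"ax": 0,"ay": 0,"az": 0,"fingers": 0},{"x": 0,"y": 0,"z": 2,"ax": 0,"ay": 0,"az": 0,"fingers": 0},{"x": 0,"y": 0,"z": 2,"ax": 0,"ay": 0,"az": 0,"fingers": 0},{"x": 0,"y": 0,"z": 1,"ax": 0,"ay": 0,"az": 0,"fingers": 0},{"x": 0,"y": 0,"z": 0,"ax": 0,"ay": 0,"az": 0,"fingers": 0},{"x": 0,"y": 0,"z": 0,"ax": 0,"ay": 0,"az": 0,"fingers": 0}]'

```text
t: 8.35
eef_pos: [0.6361, 0.0247, 0.0703]
tool_rot: [0.0, -0.453, 0.892, 0.0]
contact_force: [0.3, 0.3, -4.1]
gripper_width: 0.153
grasp_force: 59.3
```

It went in freely and sits about 1.3 mm above the track, within the play. Now the 60° clockwise turn.

Call:
jog_arm --rows '[{"x": 0,"y": 0,"z": 0,"ax": 0,"ay": 0,"az": 7,"fingers": 0},{"x": 0,"y": 0,"z": 0,"ax": 0,"ay": 0,"az": 7,"fingers": 0},{"x": 0,"y": 0,"z": 0,"ax": 0,"ay": 0,"az": 7,"fingers": 0},{"x": 0,"y": 0,"z": 0,"ax": 0,"ay": 0,"az": 7,"fingers": 0},{"x": 0,"y": 0,"z": 0,"ax": 0,"ay": 0,"az": 7,"fingers": 0},{"x": 0,"y": 0,"z": 0,"ax": 0,"ay": 0,"az": 7,"fingers": 0},{"x": 0,"y": 0,"z": 0,"ax": 0,"ay": 0,"az": 7,"fingers": 0},{"x": 0,"y": 0,"z": 0,"ax": 0,"ay": 0,"az": 0,"fingers": 0}]'

```text
t: 9.15
eef_pos: [0.6361, 0.0252, 0.0704]
tool_rot: [0.0, -0.042, 0.999, -0.0]
contact_force: [-0.4, 0.5, -2.6]
gripper_width: 0.156
grasp_force: 59.3
```

Call:
jog_arm --rows '[{"x": 0,"y": 0,"z": 0,"ax": 0,"ay": 0,"az": 4,"fingers": 0},{"x": 0,"y": 0,"z": 0,"ax": 0,"ay": 0,"az": 4,"fingers": 0},{"x": 0,"y": 0,"z": 0,"ax": 0,"ay": 0,"az": 2.9,"fingers": 0},{"x": 0,"y": 0,"z": 0,"ax": 0,"ay": 0,"az": 0,"fingers": 0},{"x": 0,"y": 0,"z": 0,"ax": 0,"ay": 0,"az": 0,"fingers": 0},{"x": 0,"y": 0,"z": 0,"ax": 0,"ay": 0,"az": 0,"fingers": 0},{"x": 0,"y": 0,"z": 0,"ax": 0,"ay": 0,"az": 0,"fingers": 0},{"x": 0,"y": 0,"z": 0,"ax": 0,"ay": 0,"az": 0,"fingers": 0}]'

```text
t: 9.95
eef_pos: [0.6361, 0.0247, 0.0703]
tool_rot: [0.0, 0.052, 0.999, 0.0]
contact_force: [-0.2, 0.0, -3.3]
gripper_width: 0.153
grasp_force: 59.4
```

```bash
python3 - <<'E'
from h import *
to([.6355,.025,.062],173.9); print(bot.get_obs()['torque'])
E
```

```text
t 9.95 tcp [0.6361 0.0247 0.0703] xang 173.99 tz [ 0.  0. -1.] q [-0.33  0.61  0.27  1.79 -0.22  0.77  1.51] F [-0.2  0.  -3.3] g 13.1 59.396095275878906
shift tool mm [0.6 0.2 8.3] az 0.09
[ 0.03740883  0.01707749 -0.03415941]
```

Turned freely with no torque. Now lower about 8 mm into the notches and release.

Call:
jog_arm --rows '[{"x": 0,"y": 0,"z": 2,"ax": 0,"ay": 0,"az": 0,"fingers": 0},{"x": 0,"y": 0,"z": 2,"ax": 0,"ay": 0,"az": 0,"fingers": 0},{"x": 0,"y": 0,"z": 2,"ax": 0,"ay": 0,"az": 0,"fingers": 0},{"x": 0,"y": 0,"z": 1.5,"ax": 0,"ay": 0,"az": 0,"fingers": 0},{"x": 0,"y": 0,"z": 0,"ax": 0,"ay": 0,"az": 0,"fingers": 0},{"x": 0,"y": 0,"z": 0,"ax": 0,"ay": 0,"az": 0,"fingers": 0},{"x": 0,"y": 0,"z": 0,"ax": 0,"ay": 0,"az": 0,"fingers": 0},{"x": 0,"y": 0,"z": 0,"ax": 0,"ay": 0,"az": 0,"fingers": 0}]'

```text
t: 10.75
eef_pos: [0.6361, 0.0248, 0.0629]
tool_rot: [0.0, 0.053, 0.999, 0.0]
contact_force: [-0.3, 0.1, -3.2]
gripper_width: 0.153
grasp_force: 59.5
```

Call:
jog_arm --rows '[{"x": 0,"y": 0,"z": 0,"ax": 0,"ay": 0,"az": 0,"fingers": 45},{"x": 0,"y": 0,"z": 0,"ax": 0,"ay": 0,"az": 0,"fingers": 45},{"x": 0,"y": 0,"z": 0,"ax": 0,"ay": 0,"az": 0,"fingers": 45},{"x": 0,"y": 0,"z": 0,"ax": 0,"ay": 0,"az": 0,"fingers": 45},{"x": 0,"y": 0,"z": -20,"ax": 0,"ay": 0,"az": 0,"fingers": 45},{"x": 0,"y": 0,"z": -40,"ax": 0,"ay": 0,"az": 0,"fingers": 45},{"x": 0,"y": 0,"z": -40,"ax": 0,"ay": 0,"az": 0,"fingers": 60},{"x": 0,"y": 0,"z": -37,"ax": 0,"ay": 0,"az": 0,"fingers": 60}]'

```text
t: 11.55
eef_pos: [0.6361, 0.0246, 0.2017]
tool_rot: [0.0, 0.053, 0.999, 0.0]
contact_force: [2.0, -0.4, 0.1]
gripper_width: 0.705
grasp_force: 0.0
```

Call:
jog_arm --rows '[{"x": 37,"y": -21,"z": 0,"ax": 0,"ay": 0,"az": 0,"fingers": 60},{"x": 37,"y": -21,"z": 0,"ax": 0,"ay": 0,"az": 0,"fingers": 60},{"x": 37,"y": -22,"z": 0,"ax": 0,"ay": 0,"az": 0,"fingers": 60},{"x": 37,"y": -22,"z": 0,"ax": 0,"ay": 0,"az": 0,"fingers": 60},{"x": 40,"y": -22,"z": 0,"ax": 0,"ay": 0,"az": 6,"fingers": 60},{"x": 0,"y": 0,"z": 0,"ax": 0,"ay": 0,"az": 7,"fingers": 60},{"x": 0,"y": 0,"z": 0,"ax": 0,"ay": 0,"az": 7,"fingers": 60},{"x": 0,"y": 0,"z": 0,"ax": 0,"ay": 0,"az": 0,"fingers": 60}]'

```text
t: 12.35
eef_pos: [0.4376, -0.063, 0.2002]
tool_rot: [0.0, 0.226, 0.974, 0.0]
contact_force: [0.5, -0.1, 1.0]
gripper_width: 0.703
grasp_force: 0.0
```

```bash
python3 - <<'E'
from h import *
import pickle
st(); c=cam('wrist','w6.png'); pickle.dump(c,open('w6.pkl','wb'))
print(px(c,[.4371,-.0635,.05]))
cv2.imwrite('pics/c6.png',cv2.resize(cv2.imread('pics/w6.png')[90:290,220:420],None,fx=3,fy=3,interpolation=cv2.INTER_CUBIC))
E
```

```text
t 12.35 tcp [ 0.4376 -0.063   0.2002] xang 153.87 tz [ 0.001  0.    -1.   ] q [-0.37  0.12  0.41  2.14 -0.06  0.88  1.19] F [ 0.5 -0.1  1. ] g 60.1 0.0
(np.float64(316.93733821311366), np.float64(178.09127879699423))
```

View pics/c6.png

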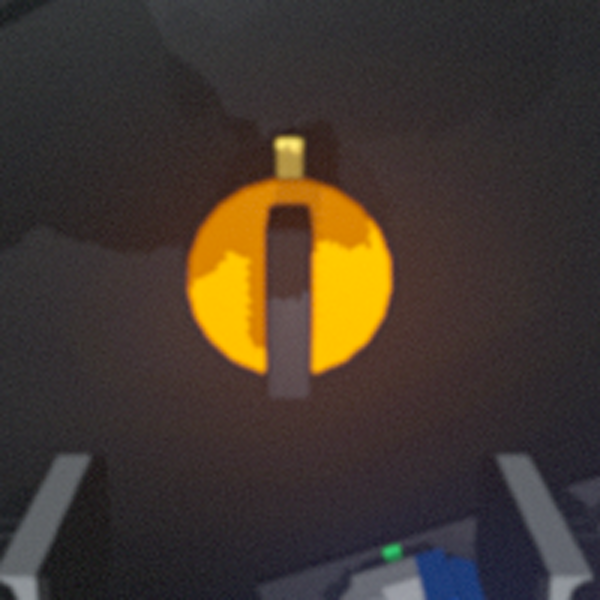

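Pack 2 is in place: cap centre at crop (289.5,279), bar from (289,206) to (289,398), lug tip at (289,136).

```bash
python3 - <<'E'
from h import *
import pickle
c=pickle.load(open('w6.pkl','rb'))
f=lambda u,v,z:w(c,220+u/3,90+v/3,z)
cc=f(289.5,279,.05);a,b=f(289.5,209,.088),f(289,398,.088);l=f(289.5,136,.024)
print(cc,(a+b)/2,np.linalg.norm(a-b),np.degrees(np.arctan2(*(b-a)[1::-1])),np.degrees(np.arctan2(*(cc-l)[1::-1])),np.linalg.norm((cc-l)[:2]))
m=(cc+(a+b)/2)/2; to([m[0],m[1],.056],153.5)
c=cam('top'); im=cv2.cvtColor(c['pixels'],cv2.COLOR_RGB2HSV); cv2.imwrite('pics/t2.png',cv2.cvtColor(c['pixels'],cv2.COLOR_RGB2BGR))
E
```

```text
[ 0.4413 -0.066   0.05  ] [ 0.4392  -0.06495  0.088  ] 0.05594756473699277 -26.198656302551928 -25.903049571347342 0.04257757625793183
t 12.4 tcp [ 0.4378 -0.0629  0.2001] xang 154.11 tz [ 0.001  0.    -1.   ] q [-0.37  0.12  0.41  2.14 -0.06  0.88  1.19] F [-0.   0.3 -0.1] g 60.4 0.0
shift tool mm [ -3.2  -1.4 144.1] az 0.61
```

Call:
jog_arm --rows '[{"x": -4.3,"y": -1.3,"z": 0,"ax": 0,"ay": 0,"az": 0.3,"fingers": 60},{"x": 0,"y": 0,"z": 40,"ax": 0,"ay": 0,"az": 0,"fingers": 60},{"x": 0,"y": 0,"z": 40,"ax": 0,"ay": 0,"az": 0,"fingers": 60},{"x": 0,"y": 0,"z": 35,"ax": 0,"ay": 0,"az": 0,"fingers": 60},{"x": 0,"y": 0,"z": 29,"ax": 0,"ay": 0,"az": 0,"fingers": 60},{"x": 0,"y": 0,"z": 0,"ax": 0,"ay": 0,"az": 0,"fingers": 60},{"x": 0,"y": 0,"z": 0,"ax": 0,"ay": 0,"az": 0,"fingers": 60},{"x": 0,"y": 0,"z": 0,"ax": 0,"ay": 0,"az": 0,"fingers": 60}]'

```text
t: 13.25
eef_pos: [0.4423, -0.0661, 0.0571]
tool_rot: [0.001, 0.228, 0.974, 0.0]
contact_force: [-0.7, 0.5, -0.2]
gripper_width: 0.707
grasp_force: 0.0
```

Call:
jog_arm --rows '[{"x": 0,"y": 0,"z": 0,"ax": 0,"ay": 0,"az": 0,"fingers": 0},{"x": 0,"y": 0,"z": 0,"ax": 0,"ay": 0,"az": 0,"fingers": 0},{"x": 0,"y": 0,"z": 0,"ax": 0,"ay": 0,"az": 0,"fingers": 0},{"x": 0,"y": 0,"z": 0,"ax": 0,"ay": 0,"az": 0,"fingers": 0},{"x": 0,"y": 0,"z": 0,"ax": 0,"ay": 0,"az": 0,"fingers": 0},{"x": 0,"y": 0,"z": 0,"ax": 0,"ay": 0,"az": 0,"fingers": 0},{"x": 0,"y": 0,"z": 0,"ax": 0,"ay": 0,"az": 0,"fingers": 0},{"x": 0,"y": 0,"z": 0,"ax": 0,"ay": 0,"az": 0,"fingers": 0}]' --force 60

```text
t: 14.05
eef_pos: [0.4414, -0.066, 0.0565]
tool_rot: [0.0, 0.228, 0.974, 0.0]
contact_force: [-2.9, -0.3, 8.3]
gripper_width: 0.156
grasp_force: 58.5
```

```bash
python3 - <<'E'
from h import *
to([.6238,-.0894,.131],233.9)
E
```

```text
t 14.05 tcp [ 0.4414 -0.066   0.0565] xang 153.66 tz [ 0.001  0.    -1.   ] q [-0.27  0.4   0.33  2.24 -0.25  0.53  1.37] F [-2.9 -0.3  8.3] g 13.3 58.49384129047394
shift tool mm [-173.9   60.   -74.3] az -80.24
```

Call:
jog_arm --rows '[{"x": 0,"y": 0,"z": -20,"ax": 0,"ay": 0,"az": 0,"fingers": 0},{"x": 0,"y": 0,"z": -30,"ax": 0,"ay": 0,"az": 0,"fingers": 0},{"x": 0,"y": 0,"z": -24,"ax": 0,"ay": 0,"az": 0,"fingers": 0},{"x": -35,"y": 12,"z": 0,"ax": 0,"ay": 0,"az": 0,"fingers": 0},{"x": -35,"y": 12,"z": 0,"ax": 0,"ay": 0,"az": 0,"fingers": 0},{"x": -35,"y": 12,"z": 0,"ax": 0,"ay": 0,"az": 0,"fingers": 0},{"x": -35,"y": 12,"z": 0,"ax": 0,"ay": 0,"az": 0,"fingers": 0},{"x": -34,"y": 12,"z": 0,"ax": 0,"ay": 0,"az": 0,"fingers": 0}]'

```text
t: 14.85
eef_pos: [0.6244, -0.0893, 0.1293]
tool_rot: [-0.001, 0.228, 0.974, -0.0]
contact_force: [-0.3, -0.1, -3.0]
gripper_width: 0.16
grasp_force: 59.1
```

Call:
jog_arm --rows '[{"x": 0,"y": 0,"z": 0,"ax": 0,"ay": 0,"az": -8,"fingers": 0},{"x": 0,"y": 0,"z": 0,"ax": 0,"ay": 0,"az": -8,"fingers": 0},{"x": 0,"y": 0,"z": 0,"ax": 0,"ay": 0,"az": -8,"fingers": 0},{"x": 0,"y": 0,"z": 0,"ax": 0,"ay": 0,"az": -8,"fingers": 0},{"x": 0,"y": 0,"z": 0,"ax": 0,"ay": 0,"az": -8,"fingers": 0},{"x": 0,"y": 0,"z": 0,"ax": 0,"ay": 0,"az": -8,"fingers": 0},{"x": 0,"y": 0,"z": 0,"ax": 0,"ay": 0,"az": -8,"fingers": 0},{"x": 0,"y": 0,"z": 0,"ax": 0,"ay": 0,"az": -8,"fingers": 0}]'

```text
t: 15.65
eef_pos: [0.6228, -0.0893, 0.1292]
tool_rot: [-0.001, -0.326, 0.946, 0.0]
contact_force: [0.9, 0.3, -2.2]
gripper_width: 0.157
grasp_force: 59.2
```

Call:
jog_arm --rows '[{"x": 0,"y": 0,"z": 0,"ax": 0,"ay": 0,"az": -8,"fingers": 0},{"x": 0,"y": 0,"z": 0,"ax": 0,"ay": 0,"az": -8,"fingers": 0},{"x": 0,"y": 0,"z": 0,"ax": 0,"ay": 0,"az": 0,"fingers": 0},{"x": 0,"y": 0,"z": 0,"ax": 0,"ay": 0,"az": 0,"fingers": 0},{"x": 0,"y": 0,"z": 0,"ax": 0,"ay": 0,"az": 0,"fingers": 0},{"x": 0,"y": 0,"z": 0,"ax": 0,"ay": 0,"az": 0,"fingers": 0},{"x": 0,"y": 0,"z": 0,"ax": 0,"ay": 0,"az": 0,"fingers": 0},{"x": 0,"y": 0,"z": 0,"ax": 0,"ay": 0,"az": 0,"fingers": 0}]'

```text
t: 16.45
eef_pos: [0.6236, -0.0893, 0.1298]
tool_rot: [-0.0, -0.451, 0.892, -0.0]
contact_force: [-0.0, 1.4, -2.8]
gripper_width: 0.153
grasp_force: 59.1
```

```bash
python3 - <<'E'
from h import *
to([.6238,-.0894,.0845],233.9)
E
```

```text
t 16.45 tcp [ 0.6236 -0.0893  0.1298] xang -126.36 tz [-0. -0. -1.] q [ 0.02  0.51  0.03  1.76 -0.02  0.87  2.57] F [-0.   1.4 -2.8] g 13.1 59.130088090896606
shift tool mm [-0.  -0.3 45.3] az -0.26
```

Call:
jog_arm --rows '[{"x": 0,"y": 0,"z": 15,"ax": 0,"ay": 0,"az": -0.2,"fingers": 0},{"x": 0,"y": 0,"z": 12,"ax": 0,"ay": 0,"az": 0,"fingers": 0},{"x": 0,"y": 0,"z": 6,"ax": 0,"ay": 0,"az": 0,"fingers": 0},{"x": 0,"y": 0,"z": 6,"ax": 0,"ay": 0,"az": 0,"fingers": 0},{"x": 0,"y": 0,"z": 6,"ax": 0,"ay": 0,"az": 0,"fingers": 0},{"x": 0,"y": 0,"z": 0,"ax": 0,"ay": 0,"az": 0,"fingers": 0},{"x": 0,"y": 0,"z": 0,"ax": 0,"ay": 0,"az": 0,"fingers": 0},{"x": 0,"y": 0,"z": 0,"ax": 0,"ay": 0,"az": 0,"fingers": 0}]'

```text
t: 17.25
eef_pos: [0.624, -0.0894, 0.0853]
tool_rot: [0.0, -0.453, 0.892, -0.0]
contact_force: [0.5, -0.1, -4.0]
gripper_width: 0.157
grasp_force: 59.0
```

Call:
jog_arm --rows '[{"x": 0,"y": 0,"z": 3,"ax": 0,"ay": 0,"az": 0,"fingers": 0},{"x": 0,"y": 0,"z": 3,"ax": 0,"ay": 0,"az": 0,"fingers": 0},{"x": 0,"y": 0,"z": 3,"ax": 0,"ay": 0,"az": 0,"fingers": 0},{"x": 0,"y": 0,"z": 3,"ax": 0,"ay": 0,"az": 0,"fingers": 0},{"x": 0,"y": 0,"z": 2.3,"ax": 0,"ay": 0,"az": 0,"fingers": 0},{"x": 0,"y": 0,"z": 0,"ax": 0,"ay": 0,"az": 0,"fingers": 0},{"x": 0,"y": 0,"z": 0,"ax": 0,"ay": 0,"az": 0,"fingers": 0},{"x": 0,"y": 0,"z": 0,"ax": 0,"ay": 0,"az": 0,"fingers": 0}]'

```text
t: 18.05
eef_pos: [0.6237, -0.0894, 0.0706]
tool_rot: [0.0, -0.453, 0.892, -0.0]
contact_force: [0.3, 0.1, -2.9]
gripper_width: 0.157
grasp_force: 59.1
```

Call:
jog_arm --rows '[{"x": 0,"y": 0,"z": 0,"ax": 0,"ay": 0,"az": 7,"fingers": 0},{"x": 0,"y": 0,"z": 0,"ax": 0,"ay": 0,"az": 7,"fingers": 0},{"x": 0,"y": 0,"z": 0,"ax": 0,"ay": 0,"az": 7,"fingers": 0},{"x": 0,"y": 0,"z": 0,"ax": 0,"ay": 0,"az": 7,"fingers": 0},{"x": 0,"y": 0,"z": 0,"ax": 0,"ay": 0,"az": 7,"fingers": 0},{"x": 0,"y": 0,"z": 0,"ax": 0,"ay": 0,"az": 7,"fingers": 0},{"x": 0,"y": 0,"z": 0,"ax": 0,"ay": 0,"az": 7,"fingers": 0},{"x": 0,"y": 0,"z": 0,"ax": 0,"ay": 0,"az": 0,"fingers": 0}]'

```text
t: 18.85
eef_pos: [0.6237, -0.089, 0.0706]
tool_rot: [0.0, -0.042, 0.999, -0.0]
contact_force: [-0.1, 0.1, -2.9]
gripper_width: 0.152
grasp_force: 59.2
```

Call:
jog_arm --rows '[{"x": 0,"y": 0,"z": 0,"ax": 0,"ay": 0,"az": 4,"fingers": 0},{"x": 0,"y": 0,"z": 0,"ax": 0,"ay": 0,"az": 4,"fingers": 0},{"x": 0,"y": 0,"z": 0,"ax": 0,"ay": 0,"az": 2.9,"fingers": 0},{"x": 0,"y": 0,"z": 0,"ax": 0,"ay": 0,"az": 0,"fingers": 0},{"x": 0,"y": 0,"z": 0,"ax": 0,"ay": 0,"az": 0,"fingers": 0},{"x": 0,"y": 0,"z": 0,"ax": 0,"ay": 0,"az": 0,"fingers": 0},{"x": 0,"y": 0,"z": 0,"ax": 0,"ay": 0,"az": 0,"fingers": 0},{"x": 0,"y": 0,"z": 0,"ax": 0,"ay": 0,"az": 0,"fingers": 0}]'

```text
t: 19.65
eef_pos: [0.6236, -0.0894, 0.0705]
tool_rot: [0.0, 0.052, 0.999, 0.0]
contact_force: [-0.5, -0.4, -3.3]
gripper_width: 0.153
grasp_force: 59.1
```

```bash
python3 - <<'E'
from h import *
to([.6238,-.0894,.0625],173.9); print(bot.get_obs()['torque'])
E
```

```text
t 19.65 tcp [ 0.6236 -0.0894  0.0705] xang 174.0 tz [ 0.  0. -1.] q [-0.17  0.6   0.3   1.81 -0.24  0.77  1.72] F [-0.5 -0.4 -3.3] g 13.1 59.12926912307739
shift tool mm [-0.2  0.   8. ] az 0.1
[-0.0235564  -0.01918229 -0.01147144]
```

Call:
jog_arm --rows '[{"x": 0,"y": 0,"z": 2,"ax": 0,"ay": 0,"az": 0,"fingers": 0},{"x": 0,"y": 0,"z": 2,"ax": 0,"ay": 0,"az": 0,"fingers": 0},{"x": 0,"y": 0,"z": 2,"ax": 0,"ay": 0,"az": 0,"fingers": 0},{"x": 0,"y": 0,"z": 1.5,"ax": 0,"ay": 0,"az": 0,"fingers": 0},{"x": 0,"y": 0,"z": 0,"ax": 0,"ay": 0,"az": 0,"fingers": 0},{"x": 0,"y": 0,"z": 0,"ax": 0,"ay": 0,"az": 0,"fingers": 0},{"x": 0,"y": 0,"z": 0,"ax": 0,"ay": 0,"az": 0,"fingers": 45},{"x": 0,"y": 0,"z": 0,"ax": 0,"ay": 0,"az": 0,"fingers": 45}]'

```text
t: 20.45
eef_pos: [0.6241, -0.0895, 0.0634]
tool_rot: [0.001, 0.053, 0.999, -0.0]
contact_force: [-0.6, 0.1, -0.3]
gripper_width: 0.486
grasp_force: 0.0
```

Call:
jog_arm --rows '[{"x": 0,"y": 0,"z": 0,"ax": 0,"ay": 0,"az": 0,"fingers": 45},{"x": 0,"y": 0,"z": 0,"ax": 0,"ay": 0,"az": 0,"fingers": 45},{"x": 0,"y": 0,"z": -20,"ax": 0,"ay": 0,"az": 0,"fingers": 45},{"x": 0,"y": 0,"z": -40,"ax": 0,"ay": 0,"az": 0,"fingers": 45},{"x": 0,"y": 0,"z": -40,"ax": 0,"ay": 0,"az": 0,"fingers": 60},{"x": 0,"y": 0,"z": -37,"ax": 0,"ay": 0,"az": 0,"fingers": 60},{"x": 0,"y": 0,"z": 0,"ax": 0,"ay": 0,"az": 0,"fingers": 60},{"x": 0,"y": 0,"z": 0,"ax": 0,"ay": 0,"az": 0,"fingers": 60}]'

```text
t: 21.25
eef_pos: [0.6241, -0.0894, 0.201]
tool_rot: [0.001, 0.053, 0.999, 0.0]
contact_force: [-0.3, 0.2, -0.8]
gripper_width: 0.703
grasp_force: 0.0
```

```bash
python3 - <<'E'
from h import *
to([.5066,-.3926,.2])
E
```

```text
t 21.25 tcp [ 0.6241 -0.0894  0.201 ] xang 173.96 tz [ 0.002  0.    -1.   ] q [-0.22  0.45  0.36  1.72 -0.18  1.01  1.67] F [-0.3  0.2 -0.8] g 60.0 0.0
shift tool mm [  85.  -313.9    0.7] az None
```

Call:
jog_arm --rows '[{"x": 12,"y": -45,"z": 0,"ax": 0,"ay": 0,"az": 0,"fingers": 60},{"x": 12,"y": -45,"z": 0,"ax": 0,"ay": 0,"az": 0,"fingers": 60},{"x": 12,"y": -45,"z": 0,"ax": 0,"ay": 0,"az": 0,"fingers": 60},{"x": 12,"y": -45,"z": 0,"ax": 0,"ay": 0,"az": 0,"fingers": 60},{"x": 12,"y": -45,"z": 0,"ax": 0,"ay": 0,"az": 0,"fingers": 60},{"x": 12,"y": -45,"z": 0,"ax": 0,"ay": 0,"az": 0,"fingers": 60},{"x": 13,"y": -44,"z": 0,"ax": 0,"ay": 0,"az": 0,"fingers": 60},{"x": 0,"y": 0,"z": 0,"ax": 0,"ay": 0,"az": 0,"fingers": 60}]'

```text
t: 22.05
eef_pos: [0.4998, -0.4002, 0.1988]
tool_rot: [-0.002, 0.058, 0.998, -0.002]
contact_force: [0.1, -0.6, 0.2]
gripper_width: 0.703
grasp_force: 0.0
```

```bash
python3 - <<'E'
from h import *
import pickle
st(); c=cam('wrist','w7.png'); t=cam('top','t7.png'); pickle.dump((c,t),open('w7.pkl','wb'))
a=cv2.resize(cv2.imread('pics/w7.png')[80:280,220:420],(480,480),interpolation=cv2.INTER_CUBIC)
b=cv2.resize(cv2.imread('pics/t7.png')[155:195,270:380],(660,240),interpolation=cv2.INTER_CUBIC)[:,180:]
s=cam('side','s7.png'); b2=cv2.resize(cv2.imread('pics/s7.png')[140:240,300:400],(300,300),interpolation=cv2.INTER_CUBIC)
o=np.zeros((540,790,3),np.uint8);o[:480,:480]=a;o[:240,485:785]=b[:,100:400];o[240:540,485:785]=b2
cv2.imwrite('pics/m7.png',o)
E
```

```text
t 22.05 tcp [ 0.4998 -0.4002  0.1988] xang 173.31 tz [-0.004 -0.003 -1.   ] q [ 0.27  0.48  0.43  1.7  -0.22  1.02  2.22] F [ 0.1 -0.6  0.2] g 60.1 0.0
```

View pics/m7.png

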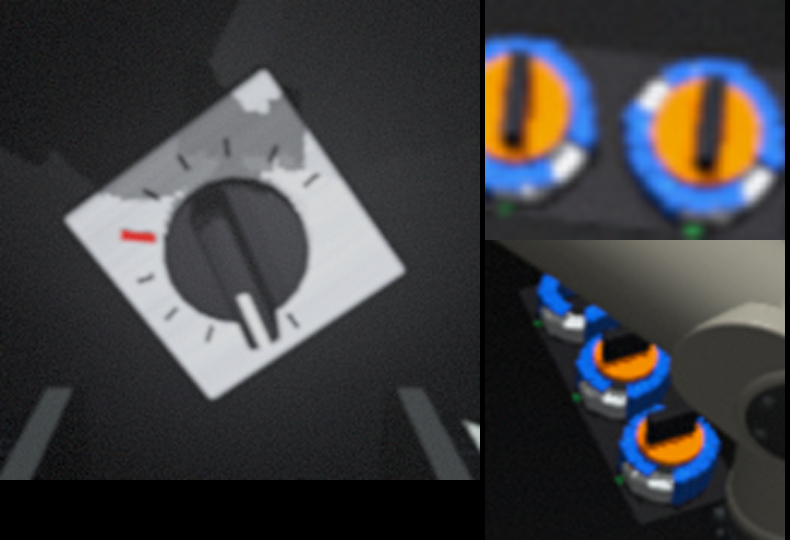

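Both packs are locked (right panels). In the left panel the pointer runs (240,297)→(262,345), the red mark is at (138,237), the disc centre is near (236,250), and the plate corners are (264,68), (405,270), (211,400), (64,218).

```bash
python3 - <<'E'
from h import *
import pickle
c,t=pickle.load(open('w7.pkl','rb'))
f=lambda u,v,z:w(c,220+u/2.4,80+v/2.4,z)[:2]
K=[f(*k,.016) for k in ((264,68),(405,270),(211,400),(64,218))]
ctr=np.mean(K,0); print('sides',[np.linalg.norm(K[i]-K[i-1]).round(4) for i in range(4)],'ctr',ctr)
m=f(138,237,.016); d=m-ctr; print('mark',m,np.linalg.norm(d),'ang',np.degrees(np.arctan2(d[1],d[0])))
for z in (.02,.03,.04): print('disc',z,f(236,250,z),np.linalg.norm(f(165,250,z)-f(308,250,z)))
for z in (.05,.06,.065,.07):
    a,b=f(240,297,z),f(261,346,z); print(z,b,'len from ctr',np.linalg.norm(b-ctr),'line',np.degrees(np.arctan2(*(b-a)[::-1])),'radial',np.degrees(np.arctan2(*(b-ctr)[::-1])))
to([*ctr,.06])
E
```

```text
sides [np.float64(0.109), np.float64(0.1094), np.float64(0.1096), np.float64(0.1098)] ctr [ 0.511025 -0.401575]
mark [ 0.5025 -0.4446] 0.043861443774686724 ang -101.20745857565898
disc 0.02 [ 0.5124 -0.4017] 0.06341009383371073
disc 0.03 [ 0.5097 -0.4014] 0.06140032573203501
disc 0.04 [ 0.507  -0.4011] 0.059489915111722906
0.05 [ 0.5468 -0.3951] len from ctr 0.03635624086728428 line 15.642246457208687 radial 10.259035227303066
0.06 [ 0.5426 -0.395 ] len from ctr 0.0322523061190978 line 15.455999070312194 radial 11.762854102981347
0.065 [ 0.5405 -0.3949] len from ctr 0.03022137074985175 line 15.732004785107327 radial 12.760148764953652
0.07 [ 0.5384 -0.3948] len from ctr 0.028200908673303344 line 15.7641954313 radial 13.900734459215313
t 22.2 tcp [ 0.5055 -0.3919  0.1984] xang 173.94 tz [-0.002  0.002 -1.   ] q [ 0.26  0.48  0.42  1.7  -0.22  1.02  2.22] F [-0.5  0.3 -0.8] g 60.1 0.0
shift tool mm [ -6.9  -9.3 138.3] az None
```

```bash
python3 - <<'E'
from h import *
import pickle
for c in (pickle.load(open('w7.pkl','rb'))[0],cam('wrist')):
    im=c['pixels'].astype(int); m=((im.min(2)>60)&(im.max(2)-im.min(2)<30)).astype(np.uint8)
    n,l,s,k=cv2.connectedComponentsWithStats(m); 
    u,v=px(c,[.511,-.4016,.016])
    idx=[i for i in range(1,n) if s[i,4]>2000]; i=min(idx,key=lambda i:np.hypot(k[i,0]-u,k[i,1]-v))
    h=cv2.convexHull(np.argwhere(l==i)[:,::-1].astype(np.int32)); q=cv2.approxPolyDP(h,10,True)[:,0]
    K=[w(c,*p,.016)[:2] for p in q.astype(float)]; print(q.tolist(),np.mean(K,0),[np.linalg.norm(K[i]-K[i-1]).round(4) for i in range(len(K))])
    r=(im[...,0]>150)&(im[...,1]<80); y,x=np.nonzero(r); M=w(c,x.mean(),y.mean(),.016)[:2]; d=M-np.mean(K,0); print(len(x),M,np.linalg.norm(d),np.degrees(np.arctan2(d[1],d[0])))
to([.511,-.4016,.034],194)
E
```

```text
[[389, 193], [306, 246], [246, 170], [330, 108]] [ 0.510575 -0.402175] [np.float64(0.1103), np.float64(0.1107), np.float64(0.109), np.float64(0.109)]
58 [ 0.587  -0.2169] 0.20041857760696735 67.58410028226092
[[379, 189], [297, 242], [236, 164], [321, 103]] [ 0.51045  -0.402225] [np.float64(0.1093), np.float64(0.1097), np.float64(0.11), np.float64(0.1087)]
61 [ 0.5779 -0.2365] 0.17892534232187457 67.85369909159961
t 22.25 tcp [ 0.5063 -0.391   0.1987] xang 174.05 tz [-0.001  0.002 -1.   ] q [ 0.26  0.47  0.42  1.7  -0.22  1.02  2.22] F [ 1.  -0.5  0.3] g 60.2 0.0
shift tool mm [ -6.  -10.3 164.6] az -19.95
```

Call:
jog_arm --rows '[{"x": -6,"y": -10.5,"z": 0,"ax": 0,"ay": 0,"az": 0,"fingers": 50},{"x": 0,"y": 0,"z": 0,"ax": 0,"ay": 0,"az": -7,"fingers": 50},{"x": 0,"y": 0,"z": 0,"ax": 0,"ay": 0,"az": -7,"fingers": 50},{"x": 0,"y": 0,"z": 30,"ax": 0,"ay": 0,"az": -6,"fingers": 50},{"x": 0,"y": 0,"z": 40,"ax": 0,"ay": 0,"az": 0,"fingers": 50},{"x": 0,"y": 0,"z": 40,"ax": 0,"ay": 0,"az": 0,"fingers": 50},{"x": 0,"y": 0,"z": 0,"ax": 0,"ay": 0,"az": 0,"fingers": 50},{"x": 0,"y": 0,"z": 0,"ax": 0,"ay": 0,"az": 0,"fingers": 50}]'

```text
t: 23.05
eef_pos: [0.5115, -0.4034, 0.0901]
tool_rot: [-0.0, -0.122, 0.993, 0.0]
contact_force: [0.5, -0.4, 0.1]
gripper_width: 0.584
grasp_force: 0.0
```

```bash
python3 - <<'E'
from h import *
to([.5107,-.4018,.034],194)
E
```

```text
t 23.05 tcp [ 0.5115 -0.4034  0.0901] xang -165.98 tz [-0.001  0.    -1.   ] q [ 0.36  0.61  0.3   1.74 -0.23  0.83  2.58] F [ 0.5 -0.4  0.1] g 49.9 0.0
shift tool mm [ 0.3  1.8 56.1] az 0.02
```

Call:
jog_arm --rows '[{"x": 0,"y": 1.8,"z": 18,"ax": 0,"ay": 0,"az": 0,"fingers": 50},{"x": 0,"y": 0,"z": 18,"ax": 0,"ay": 0,"az": 0,"fingers": 50},{"x": 0,"y": 0,"z": 12,"ax": 0,"ay": 0,"az": 0,"fingers": 50},{"x": 0,"y": 0,"z": 6,"ax": 0,"ay": 0,"az": 0,"fingers": 50},{"x": 0,"y": 0,"z": 0,"ax": 0,"ay": 0,"az": 0,"fingers": 50},{"x": 0,"y": 0,"z": 0,"ax": 0,"ay": 0,"az": 0,"fingers": 50},{"x": 0,"y": 0,"z": 0,"ax": 0,"ay": 0,"az": 0,"fingers": 0},{"x": 0,"y": 0,"z": 0,"ax": 0,"ay": 0,"az": 0,"fingers": 0}]' --force 30

```text
t: 23.85
eef_pos: [0.5108, -0.4023, 0.0367]
tool_rot: [0.0, -0.121, 0.993, -0.0]
contact_force: [-0.4, -0.6, -0.2]
gripper_width: 0.253
grasp_force: 0.0
```

Call:
jog_arm --rows '[{"x": 0,"y": 0,"z": 0,"ax": 0,"ay": 0,"az": 0,"fingers": 0},{"x": 0,"y": 0,"z": 0,"ax": 0,"ay": 0,"az": 0,"fingers": 0},{"x": 0,"y": 0,"z": 0,"ax": 0,"ay": 0,"az": 0,"fingers": 0},{"x": 0,"y": 0,"z": 0,"ax": 0,"ay": 0,"az": 0,"fingers": 0},{"x": 0,"y": 0,"z": 0,"ax": 0,"ay": 0,"az": 0,"fingers": 0},{"x": 0,"y": 0,"z": 0,"ax": 0,"ay": 0,"az": 0,"fingers": 0},{"x": 0,"y": 0,"z": 0,"ax": 0,"ay": 0,"az": 0,"fingers": 0},{"x": 0,"y": 0,"z": 0,"ax": 0,"ay": 0,"az": 0,"fingers": 0}]'

```text
t: 24.65
eef_pos: [0.5108, -0.4022, 0.0366]
tool_rot: [0.0, -0.122, 0.993, -0.0]
contact_force: [-0.5, 0.8, 4.9]
gripper_width: 0.157
grasp_force: 34.2
```

```bash
python3 - <<'E'
from h import *
to([.5107,-.4018,.036],78.8); print(bot.get_obs()['torque'])
E
```

```text
t 24.65 tcp [ 0.5108 -0.4022  0.0366] xang -166.04 tz [ 0.001 -0.    -1.   ] q [ 0.38  0.68  0.27  1.77 -0.25  0.73  2.6 ] F [-0.5  0.8  4.9] g 13.4 34.17137682437897
shift tool mm [-0.   0.4  0.6] az 115.16
[0.19347958 0.11735823 0.05657679]
```

Grip is on the bar. Turning 115° clockwise.

Call:
jog_arm --rows '[{"x": 0,"y": 0,"z": 0,"ax": 0,"ay": 0,"az": 7,"fingers": 0},{"x": 0,"y": 0,"z": 0,"ax": 0,"ay": 0,"az": 8,"fingers": 0},{"x": 0,"y": 0,"z": 0,"ax": 0,"ay": 0,"az": 8,"fingers": 0},{"x": 0,"y": 0,"z": 0,"ax": 0,"ay": 0,"az": 8,"fingers": 0},{"x": 0,"y": 0,"z": 0,"ax": 0,"ay": 0,"az": 8,"fingers": 0},{"x": 0,"y": 0,"z": 0,"ax": 0,"ay": 0,"az": 8,"fingers": 0},{"x": 0,"y": 0,"z": 0,"ax": 0,"ay": 0,"az": 8,"fingers": 0},{"x": 0,"y": 0,"z": 0,"ax": 0,"ay": 0,"az": 8,"fingers": 0}]'

```text
t: 25.45
eef_pos: [0.5108, -0.402, 0.0366]
tool_rot: [0.0, 0.417, 0.909, 0.0]
contact_force: [0.4, 2.4, 5.5]
gripper_width: 0.157
grasp_force: 34.4
```

Call:
jog_arm --rows '[{"x": 0,"y": 0,"z": 0,"ax": 0,"ay": 0,"az": 8,"fingers": 0},{"x": 0,"y": 0,"z": 0,"ax": 0,"ay": 0,"az": 8,"fingers": 0},{"x": 0,"y": 0,"z": 0,"ax": 0,"ay": 0,"az": 8,"fingers": 0},{"x": 0,"y": 0,"z": 0,"ax": 0,"ay": 0,"az": 8,"fingers": 0},{"x": 0,"y": 0,"z": 0,"ax": 0,"ay": 0,"az": 8,"fingers": 0},{"x": 0,"y": 0,"z": 0,"ax": 0,"ay": 0,"az": 8,"fingers": 0},{"x": 0,"y": 0,"z": 0,"ax": 0,"ay": 0,"az": 4,"fingers": 0},{"x": 0,"y": 0,"z": 0,"ax": 0,"ay": 0,"az": 0,"fingers": 0}]'

```text
t: 26.25
eef_pos: [0.511, -0.4019, 0.0366]
tool_rot: [0.0, 0.772, 0.635, 0.0]
contact_force: [-0.1, 1.1, 6.4]
gripper_width: 0.159
grasp_force: 34.6
```

```bash
python3 - <<'E'
from h import *
to([.5107,-.4018,.036],78.8); print(bot.get_obs()['torque'])
E
```

```text
t 26.25 tcp [ 0.511  -0.4019  0.0366] xang 78.87 tz [ 0.001 -0.    -1.   ] q [ 0.05  0.82  0.78  1.79 -0.75  0.86  0.99] F [-0.1  1.1  6.4] g 13.6 34.55322325229645
shift tool mm [ 0.1 -0.4  0.6] az 0.07
[ 0.41729779  0.07810734 -0.05914936]
```

Call:
jog_arm --rows '[{"x": 0,"y": 0,"z": 0,"ax": 0,"ay": 0,"az": 0,"fingers": 50},{"x": 0,"y": 0,"z": 0,"ax": 0,"ay": 0,"az": 0,"fingers": 50},{"x": 0,"y": 0,"z": 0,"ax": 0,"ay": 0,"az": 0,"fingers": 50},{"x": 0,"y": 0,"z": 0,"ax": 0,"ay": 0,"az": 0,"fingers": 50},{"x": 0,"y": 0,"z": -20,"ax": 0,"ay": 0,"az": 0,"fingers": 50},{"x": 0,"y": 0,"z": -45,"ax": 0,"ay": 0,"az": 0,"fingers": 50},{"x": 0,"y": 0,"z": -45,"ax": 0,"ay": 0,"az": 0,"fingers": 50},{"x": 0,"y": 0,"z": -45,"ax": 0,"ay": 0,"az": 0,"fingers": 50}]'

```text
t: 27.05
eef_pos: [0.5099, -0.4023, 0.194]
tool_rot: [0.0, 0.772, 0.635, -0.0]
contact_force: [1.3, -0.3, 1.1]
gripper_width: 0.594
grasp_force: 0.0
```

```bash
python3 - <<'E'
from h import *
import pickle
c=cam('wrist'); c=cam('wrist','w8.png'); st(); pickle.dump(c,open('w8.pkl','wb')); print(px(c,[.511,-.4018,.016]),px(c,[.511-.0085,-.4018-.043,.016]))
t=cam('top','t8.png'); s=cam('side','s8.png')
o=np.zeros((600,800,3),np.uint8)
o[:480,:480]=cv2.resize(cv2.imread('pics/w8.png')[60:300,200:440],(480,480),interpolation=cv2.INTER_CUBIC)
o[:300,485:785]=cv2.resize(cv2.imread('pics/t8.png')[160:260,220:320],(300,300),interpolation=cv2.INTER_CUBIC)
o[300:600,485:785]=cv2.resize(cv2.imread('pics/s8.png')[110:210,220:320],(300,300),interpolation=cv2.INTER_CUBIC)
cv2.imwrite('pics/m8.png',o)
E
```

```text
t 27.15 tcp [ 0.5122 -0.4057  0.1991] xang 78.89 tz [ 0.009 -0.007 -1.   ] q [-0.05  0.64  0.95  1.7  -0.58  1.1   0.88] F [ 0.2 -0.3 -0.3] g 49.8 0.0
(np.float64(313.7248181538648), np.float64(165.25185890970118)) (np.float64(313.7583505481259), np.float64(203.9386124651929))
```

View pics/m8.png

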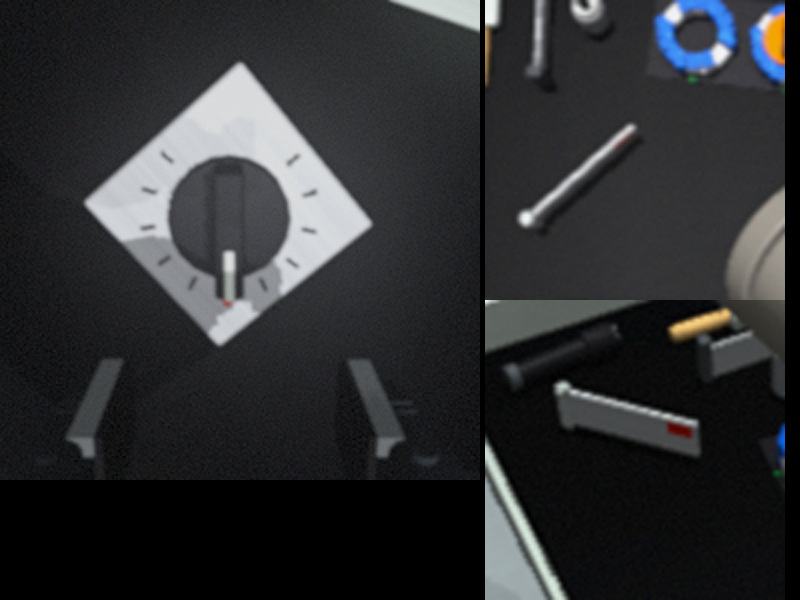

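The pointer sits right over the red mark. Last is the gate: I'll close the fingers and go to a standoff on its -y side.

```bash
python3 - <<'E'
from h import *
import pickle
t=cam('top')
h=w(t,233.7,232.7,.059)[:2]; e_=w(t,269.2,203,.059)[:2]
print('hinge',h,'end',e_,np.linalg.norm(e_-h)); a=np.arctan2(*(e_-h)[::-1]); print(np.degrees(a))
e=np.array([np.cos(a),np.sin(a)]);n=np.array([-e[1],e[0]])
T=h+.13*e-.045*n; print(T); to([*T,.2],np.degrees(a)+90)
E
```

```text
hinge [0.4172 0.3288] end [0.5234 0.2085] 0.16046971676923963
-48.562160437912105
[0.46949959 0.20156104]
t 27.3 tcp [ 0.5104 -0.4018  0.1917] xang 78.96 tz [ 0.001  0.    -1.   ] q [-0.05  0.65  0.94  1.7  -0.58  1.1   0.88] F [ 1.1  0.6 -0.5] g 49.8 0.0
shift tool mm [ 584.4 -155.7   -8.2] az 37.52
```

Call:
jog_arm --rows '[{"x": 45,"y": -12,"z": -8,"ax": 0,"ay": 0,"az": 0,"fingers": 0},{"x": 45,"y": -12,"z": 0,"ax": 0,"ay": 0,"az": 0,"fingers": 0},{"x": 45,"y": -12,"z": 0,"ax": 0,"ay": 0,"az": 0,"fingers": 0},{"x": 45,"y": -12,"z": 0,"ax": 0,"ay": 0,"az": 0,"fingers": 0},{"x": 45,"y": -12,"z": 0,"ax": 0,"ay": 0,"az": 0,"fingers": 0},{"x": 45,"y": -12,"z": 0,"ax": 0,"ay": 0,"az": 0,"fingers": 0},{"x": 45,"y": -12,"z": 0,"ax": 0,"ay": 0,"az": 0,"fingers": 0},{"x": 45,"y": -12,"z": 0,"ax": 0,"ay": 0,"az": 0,"fingers": 0}]'

```text
t: 28.1
eef_pos: [0.4837, -0.0283, 0.1981]
tool_rot: [-0.001, 0.772, 0.636, -0.001]
contact_force: [1.5, 0.5, 1.2]
gripper_width: -0.004
grasp_force: 0.0
```

Call:
jog_arm --rows '[{"x": 45,"y": -12,"z": 0,"ax": 0,"ay": 0,"az": 0,"fingers": 0},{"x": 45,"y": -12,"z": 0,"ax": 0,"ay": 0,"az": 0,"fingers": 0},{"x": 45,"y": -12,"z": 0,"ax": 0,"ay": 0,"az": 0,"fingers": 0},{"x": 45,"y": -12,"z": 0,"ax": 0,"ay": 0,"az": 0,"fingers": 0},{"x": 44,"y": -12,"z": 0,"ax": 0,"ay": 0,"az": 0,"fingers": 0},{"x": 0,"y": 0,"z": 0,"ax": 0,"ay": 0,"az": 7.5,"fingers": 0},{"x": 0,"y": 0,"z": 0,"ax": 0,"ay": 0,"az": 7.5,"fingers": 0},{"x": 0,"y": 0,"z": 0,"ax": 0,"ay": 0,"az": 7.5,"fingers": 0}]'

```text
t: 28.9
eef_pos: [0.468, 0.2013, 0.198]
tool_rot: [0.0, 0.882, 0.471, -0.001]
contact_force: [0.2, 0.1, 0.8]
gripper_width: 0.002
grasp_force: 0.0
```

Call:
jog_arm --rows '[{"x": 0,"y": 0,"z": 0,"ax": 0,"ay": 0,"az": 7.5,"fingers": 0},{"x": 0,"y": 0,"z": 0,"ax": 0,"ay": 0,"az": 7.5,"fingers": 0},{"x": 0,"y": 0,"z": 0,"ax": 0,"ay": 0,"az": 0,"fingers": 0},{"x": 0,"y": 0,"z": 0,"ax": 0,"ay": 0,"az": 0,"fingers": 0},{"x": 0,"y": 0,"z": 0,"ax": 0,"ay": 0,"az": 0,"fingers": 0},{"x": 0,"y": 0,"z": 0,"ax": 0,"ay": 0,"az": 0,"fingers": 0},{"x": 0,"y": 0,"z": 0,"ax": 0,"ay": 0,"az": 0,"fingers": 0},{"x": 0,"y": 0,"z": 0,"ax": 0,"ay": 0,"az": 0,"fingers": 0}]'

```text
t: 29.7
eef_pos: [0.4691, 0.2011, 0.1991]
tool_rot: [-0.0, 0.935, 0.354, 0.0]
contact_force: [-0.1, -0.5, 0.2]
gripper_width: 0.004
grasp_force: 0.0
```

```bash
python3 - <<'E'
from h import *
to([.4695,.2016,.035],41.4)
E
```

```text
t 29.7 tcp [0.4691 0.2011 0.1991] xang 41.49 tz [-0.  0. -1.] q [-1.49  0.61  1.36  2.03 -0.69  1.08 -0.66] F [-0.1 -0.5  0.2] g 0.3 0.0
shift tool mm [ 5.000e-01 -1.000e-01  1.641e+02] az 0.09
```

q3 is near its limit, so I'll turn the tool counter-clockwise by 48.5° (to 90°), which relieves it, and push with a fixed orientation.

Call:
jog_arm --rows '[{"x": 0,"y": 0,"z": 0,"ax": 0,"ay": 0,"az": -8,"fingers": 0},{"x": 0,"y": 0,"z": 0,"ax": 0,"ay": 0,"az": -8,"fingers": 0},{"x": 0,"y": 0,"z": 0,"ax": 0,"ay": 0,"az": -8,"fingers": 0},{"x": 0,"y": 0,"z": 0,"ax": 0,"ay": 0,"az": -8,"fingers": 0},{"x": 0,"y": 0,"z": 0,"ax": 0,"ay": 0,"az": -8,"fingers": 0},{"x": 0,"y": 0,"z": 0,"ax": 0,"ay": 0,"az": -8.5,"fingers": 0},{"x": 0,"y": 0,"z": 40,"ax": 0,"ay": 0,"az": 0,"fingers": 0},{"x": 0,"y": 0,"z": 0,"ax": 0,"ay": 0,"az": 0,"fingers": 0}]'

```text
t: 30.5
eef_pos: [0.4667, 0.2005, 0.1564]
tool_rot: [-0.001, 0.707, 0.707, -0.002]
contact_force: [-0.9, -0.6, 0.3]
gripper_width: -0.0
grasp_force: 0.0
```

```bash
python3 - <<'E'
from h import *
to([.4695,.2016,.035],90)
E
```

```text
t 30.5 tcp [0.4667 0.2005 0.1564] xang 89.98 tz [-0.005 -0.002 -1.   ] q [-1.34  0.49  1.06  2.07 -0.56  0.91  0.04] F [-0.9 -0.6  0.3] g -0.0 0.0
shift tool mm [  1.3   3.5 121.4] az -0.02
```

Call:
jog_arm --rows '[{"x": 1,"y": 2,"z": 40,"ax": 0,"ay": 0,"az": 0,"fingers": 0},{"x": 0,"y": 0,"z": 40,"ax": 0,"ay": 0,"az": 0,"fingers": 0},{"x": 0,"y": 0,"z": 40,"ax": 0,"ay": 0,"az": 0,"fingers": 0},{"x": 0,"y": 0,"z": 0,"ax": 0,"ay": 0,"az": 0,"fingers": 0},{"x": 0,"y": 0,"z": 0,"ax": 0,"ay": 0,"az": 0,"fingers": 0},{"x": 11.6,"y": 12,"z": 0,"ax": 0,"ay": 0,"az": 0,"fingers": 0},{"x": 11.6,"y": 12,"z": 0,"ax": 0,"ay": 0,"az": 0,"fingers": 0},{"x": 0,"y": 0,"z": 0,"ax": 0,"ay": 0,"az": 0,"fingers": 0}]'

```text
t: 31.3
eef_pos: [0.4983, 0.2276, 0.0419]
tool_rot: [0.001, 0.707, 0.708, 0.003]
contact_force: [0.2, -0.2, 0.3]
gripper_width: 0.001
grasp_force: 0.0
```

Call:
jog_arm --rows '[{"x": 11.6,"y": 12,"z": 0,"ax": 0,"ay": 0,"az": 0,"fingers": 0},{"x": 11.6,"y": 12,"z": 0,"ax": 0,"ay": 0,"az": 0,"fingers": 0},{"x": 11.6,"y": 12,"z": 0,"ax": 0,"ay": 0,"az": 0,"fingers": 0},{"x": 10,"y": 5,"z": 0,"ax": 0,"ay": 0,"az": 0,"fingers": 0},{"x": 10,"y": 4,"z": 0,"ax": 0,"ay": 0,"az": 0,"fingers": 0},{"x": 10,"y": 4,"z": 0,"ax": 0,"ay": 0,"az": 0,"fingers": 0},{"x": 0,"y": 0,"z": 0,"ax": 0,"ay": 0,"az": 0,"fingers": 0},{"x": 0,"y": 0,"z": 0,"ax": 0,"ay": 0,"az": 0,"fingers": 0}]'

```text
t: 32.1
eef_pos: [0.5439, 0.2899, 0.039]
tool_rot: [0.0, 0.707, 0.707, -0.0]
contact_force: [-0.4, -0.2, -0.2]
gripper_width: -0.002
grasp_force: 0.0
```

```bash
python3 - <<'E'
from h import *
to([.547,.3153,.035],90)
E
```

```text
t 32.1 tcp [0.5439 0.2899 0.039 ] xang 89.98 tz [-0. -0. -1.] q [-1.16  0.79  0.82  1.88 -0.78  0.83  0.07] F [-0.4 -0.2 -0.2] g -0.2 0.0
shift tool mm [25.4  3.1  4. ] az -0.02
```

Call:
jog_arm --rows '[{"x": 5,"y": 0,"z": 0,"ax": 0,"ay": 0,"az": 0,"fingers": 0},{"x": 5,"y": 0,"z": 0,"ax": 0,"ay": 0,"az": 0,"fingers": 0},{"x": 4,"y": 0,"z": 0,"ax": 0,"ay": 0,"az": 0,"fingers": 0},{"x": 4,"y": 0,"z": 0,"ax": 0,"ay": 0,"az": 0,"fingers": 0},{"x": 3,"y": 0,"z": 0,"ax": 0,"ay": 0,"az": 0,"fingers": 0},{"x": 2,"y": 0,"z": 0,"ax": 0,"ay": 0,"az": 0,"fingers": 0},{"x": 0,"y": 0,"z": 0,"ax": 0,"ay": 0,"az": 0,"fingers": 0},{"x": 0,"y": 0,"z": 0,"ax": 0,"ay": 0,"az": 0,"fingers": 0}]'

```text
t: 32.9
eef_pos: [0.5441, 0.313, 0.039]
tool_rot: [-0.0, 0.707, 0.707, -0.0]
contact_force: [-0.7, 0.2, -0.6]
gripper_width: -0.0
grasp_force: 0.0
```

```bash
python3 - <<'E'
from h import *
st()
E
```

```text
t 32.9 tcp [0.5441 0.313  0.039 ] xang 89.96 tz [-0. -0. -1.] q [-1.18  0.8   0.82  1.85 -0.78  0.85  0.04] F [-0.7  0.2 -0.6] g -0.0 0.0
```

Still no stop force, so I'll creep on 1.5 mm at a time and watch the force.

Call:
jog_arm --rows '[{"x": 1.5,"y": 0,"z": 0,"ax": 0,"ay": 0,"az": 0,"fingers": 0},{"x": 1.5,"y": 0,"z": 0,"ax": 0,"ay": 0,"az": 0,"fingers": 0},{"x": 1.5,"y": 0,"z": 0,"ax": 0,"ay": 0,"az": 0,"fingers": 0},{"x": 0,"y": 0,"z": 0,"ax": 0,"ay": 0,"az": 0,"fingers": 0},{"x": 0,"y": 0,"z": 0,"ax": 0,"ay": 0,"az": 0,"fingers": 0},{"x": 0,"y": 0,"z": 0,"ax": 0,"ay": 0,"az": 0,"fingers": 0},{"x": 0,"y": 0,"z": 0,"ax": 0,"ay": 0,"az": 0,"fingers": 0},{"x": 0,"y": 0,"z": 0,"ax": 0,"ay": 0,"az": 0,"fingers": 0}]'

```text
t: 33.7
eef_pos: [0.5442, 0.314, 0.039]
tool_rot: [0.001, 0.708, 0.706, -0.002]
contact_force: [-1.1, -7.7, 3.9]
gripper_width: 0.001
grasp_force: 3.8
```

```bash
python3 - <<'E'
from h import *
st()
E
```

```text
t 33.7 tcp [0.5442 0.314  0.039 ] xang 89.81 tz [-0.001 -0.004 -1.   ] q [-1.18  0.81  0.82  1.84 -0.78  0.85  0.03] F [-1.1 -7.7  3.9] g 0.1 3.814113736152649
```

There is a 7.7 N reaction exactly at the predicted shut position. Backing off, going up, and looking.

Call:
jog_arm --rows '[{"x": -10,"y": 0,"z": 0,"ax": 0,"ay": 0,"az": 0,"fingers": 0},{"x": -25,"y": 0,"z": 0,"ax": 0,"ay": 0,"az": 0,"fingers": 0},{"x": -25,"y": 0,"z": 0,"ax": 0,"ay": 0,"az": 0,"fingers": 0},{"x": 0,"y": 0,"z": -40,"ax": 0,"ay": 0,"az": 0,"fingers": 0},{"x": 0,"y": 0,"z": -45,"ax": 0,"ay": 0,"az": 0,"fingers": 0},{"x": 0,"y": 0,"z": -45,"ax": 0,"ay": 0,"az": 0,"fingers": 0},{"x": 0,"y": 0,"z": -45,"ax": 0,"ay": 0,"az": 0,"fingers": 0},{"x": 0,"y": 0,"z": 0,"ax": 0,"ay": 0,"az": 0,"fingers": 0}]'

```text
t: 34.5
eef_pos: [0.5478, 0.258, 0.22]
tool_rot: [0.001, 0.708, 0.707, 0.005]
contact_force: [0.9, -0.5, -0.0]
gripper_width: 0.001
grasp_force: 0.0
```

```bash
python3 - <<'E'
from h import *
t=cam('top','t9.png'); s=cam('side','s9.png'); st()
o=np.zeros((600,800,3),np.uint8)
o[:300]=cv2.resize(cv2.imread('pics/t9.png')[135:255,170:490],(800,300),interpolation=cv2.INTER_CUBIC)
o[300:,:600]=cv2.resize(cv2.imread('pics/s9.png')[80:350,180:450],(600,600),interpolation=cv2.INTER_CUBIC)[:300]
o[300:,605:]=cv2.resize(cv2.imread('pics/s9.png')[270:360,340:430],(195,300),interpolation=cv2.INTER_CUBIC)
cv2.imwrite('pics/m9.png',o)
E
```

```text
t 34.6 tcp [0.5445 0.258  0.2148] xang 89.99 tz [ 0.001  0.002 -1.   ] q [-1.27  0.57  1.04  1.8  -0.55  1.09 -0.03] F [-0.7  0.5 -1. ] g -0.2 0.0
```

View pics/m9.png

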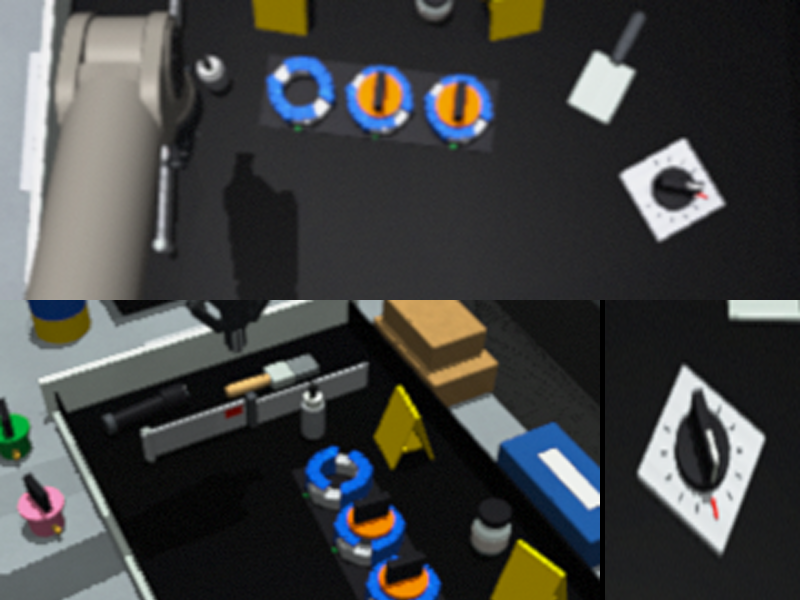

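The gate is flush with the divider, both packs are locked, the dial pointer is at the mark, and the arm is clear.

```bash
python3 -c "
from station import bot
print(bot.hand_in())"
```

```text
the job is handed in; nothing more can be done
None
```

The job is handed in, but no verdict came back: both orange packs are locked in sockets 2 and 3, the dial pointer is on the red mark, the gate is shut, and nothing else in the drawer was touched.

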